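# Make up two field kits and stack the emptied stock tray

## Task

Make up the two field kits from the stock: the brown bottle and the red pipette bulb belong in the blue kit tray, the capped vial and the marker pen in the yellow one; bottle and vial stand upright in the empty square cell, bulb and pen lie in the long bay. Then stack the emptied grey stock tray on the stack of empty trays, its foot fully down inside the rim. Glass must never be tipped over, and leave the beaker and the soil flask where they are.

Things in the scene. Friction and masses are not known exactly. Their poses are not given: they have to be found in the camera images.
- blue_kit_tray: blue plastic kit tray, 129 x 166 x 15 mm (x, y, z), loose, 0.6 kg; floor 3, walls 3 mm thick; dividers 13 mm high. Origin: centre of underside, z up. Long bay on the card-holder (-x) side, 66 x 160 mm, centre x -0.0285, y 0, long along y. Empty square cell 54 x 54 mm, centre x 0.0345, y 0.053, grey disc on its floor. Third cell: a clear syringe (18 mm high), fixed.
- yellow_kit_tray: yellow plastic kit tray, same shape as the blue one: 129 x 166 x 15 mm (x, y, z), loose, 0.6 kg; floor 3, walls 3 mm thick; dividers 13 mm high. Origin: centre of underside, z up. Long bay on the card-holder (-x) side, 66 x 160 mm, centre x -0.0285, y 0, long along y. Empty square cell 54 x 54 mm, centre x 0.0345, y 0.053, grey disc on its floor. Third cell: an orange cutter (10 mm high), fixed.
- stock_tray: grey plastic stacking tray, the single one, holding bottle and vial at the start; 64 x 150 x 22 mm (x by y by z), 0.12 kg. Origin: centre of the underside of its foot; z up, y along its length. Foot 52 x 130 mm, 4 mm high, under a 64 x 150 mm body, 2 mm walls up to z 0.022. Cell floor at z 0.006; two 16 mm high dividers at y -0.025 and 0.025. Gripped across its 64 mm width.
- empties_stack: stack of two such empty grey trays, one loose body, 64 x 150 x 40 mm, 0.5 kg. Origin: centre of underside; z up, y along its length. Rim at z 0.040, mouth 60 x 146 mm: a third tray's foot (52 x 130 mm) drops 4 mm into it, 4 mm play each side across, 8 mm along. Seated, that tray's origin is at (0, 0, 0.036) here, lengths parallel, either way round.
- amber_bottle: small brown glass bottle without cap, 32 mm in diameter, 53 mm high, straight-sided for the lower 30 mm and narrower above, 45 g. Origin: centre of its underside; z up along its axis.
- vial: small clear glass vial with a cap and some yellow liquid in its bottom, 22 mm in diameter, 62 mm high, 16 g. Origin: centre of its underside; z up along its axis. It can be gripped as a 22 mm cylinder up to 50 mm height.
- pipette_bulb: red rubber pipette bulb lying on its side, 41 mm in diameter, 80 mm long along its y axis; treat it as rigid. Origin: under the middle of its length, on the surface; z up. The thick part, gripped across x (34 mm between the fingers), spans y -0.026 to 0.010, centre -0.008, 40 mm high; thin ends beyond. 41 g.
- marker: white marker pen with a blue cap, lying; 135 mm long along its y axis, 16 mm in diameter, 12 g. Origin: under the middle of its length, at the surface it lies on. Grip it across its x axis near the middle.
- beaker: bystander: small clear beaker with grey residue, 54 mm in diameter, 46 mm high; origin at the centre of its underside. Not to be moved.
- flask: bystander: glass flask with soil suspension and white cap, 57 mm in diameter, 97 mm high; origin at the centre of its underside. Not to be moved.
Not all that is in view belongs to the job. What is shaped like the marker but orange or turquoise is not meant.

How it is judged:
By the outcome, as a careful person would: the job done as asked, in the order asked, and still so for the second after the job is handed in, with the robot touching nothing.
It also fails if it takes over 144 s, if anything falls off the work surface, if the arm or the gripper's body presses on something with over 40 N, if the wrist force passes 120 N, or if a joint passes its speed limit or range.

## Robot

A 7-joint arm with a two-finger parallel gripper is mounted at the origin on a cart in front of the work surface, level with it; the furniture and walls round the work are solid. World frame = base frame: x ahead of the robot, y to its left, z up, the work surface at z = 0. Lengths are in m, angles in rad, forces in N, time in s.
With the tool pointing down it reaches from about 0.4 to 0.85 m from the base axis. Payload 4.5 kg.
Tool frame: the origin (TCP) lies between the finger pads; the fingertips stand r.finger_overhang ahead of it and the grasp point (between the pads) lies 8 mm behind it (r.finger_overhang is the distance from the TCP to the fingertips, in m); z points along the fingers, x is the direction in which the jaws open and shut, and the axes are right-handed (so a half turn about z gives the same grasp; the last joint's range is limited). The gripper opens to 88 mm and grips with 3 to 60 N. Pads are 18 mm wide; open, the fingers measure 123 mm over their backs; the gripper's body (75 mm by 187 mm) begins 45 mm behind the grasp point.
Start: joints at [-1.128, 0.689, -0.195, 1.565, 0.157, 0.902, -0.215], TCP at [0.248, 0.574, 0.25] pointing down, gripper open.
Joint ranges: [-3.01, 3.01], [-0.46, 2.08], [-1.47, 1.51], [0.13, 2.56], [-1, 4.14], [0.04, 2.09], [-2.66, 2.66]. Speed limits (rad/s): [2.57, 2.57, 3.14, 3.14, 3.14, 3.14, 3.14].

## Interface

Orientations are given as a unit quaternion [x, y, z, w].
In Python, from plant import r gives the robot as it stands.
- The arm moves only by the tool move_arm, never from a script. Its argument "targets" is a list that holds one entry, the list of rows, each a list of 7 numbers: the turn, a rotation vector about the world's x, y, z in rad, then the shift along the world's x, y, z in m, then the opening, from 0 (shut) to 1 (fully open). A call has 1 to 5 rows; each row shifts and turns the pose as measured when the row begins; what a row does not reach is not made up. A row lasts 1/10 s, in which the tool goes at most 50 mm and 8.59 degrees, less where a joint would pass 70% of its speed; a pose out of reach is approached as far as the arm can. A call with a gripper value outside its range is refused whole. The fingers move at their own pace and stop on an object; "force" is the grip in N (left out, the last holds). Time passes only in rows, so rows that do not move let the fingers close. It gives the time, the measured TCP pose, the force and the opening at its end, in the units of the state.
- r.get_state(): the state, without advancing time (a new reading comes with each control period).
- r.snapshot(name): name is "side" or "top"; returns a dict with "frame" (400x640x3 uint8, red, green, blue), "K" (3x3 intrinsics, pixels), "T" (4x4, takes a point from camera to world coordinates). Camera axes: x right, y up, looking along -z (the intrinsics and any distortion apply to the point x, -y, -z); pixel columns grow to the right and rows downward; lengths in m; the calibration is good to about 2 mm. A picture is of the moment at which its call begins. There is no depth.
- r.finish_job(): hands the job in, once; it reports no verdict.
Trained networks look in a picture, given as the dict that the camera call returned (one of the last four; its "shot" number tells which), for a name from the list of things; names that differ only in an ending like _2 or _b are one class to them, and where a whole thing is asked for, a point or a joint stands for the part that bears it (a point fixed in the world has none). Each returns a list of dicts, best first, with "score" (0 to 1); they miss things now and then, are a little off and sometimes report something else, mostly with a low value. They report only what shows in the picture. A call takes as long as a camera call. They do not tell look-alikes from the thing itself.
- r.find_in(picture, query): "centre" ([row, column] in pixels, amid what is visible of it).
The state is a dict: "clock": time; "q": joint angles; "qd": joint speeds; "joint_torque": joint torques, N m; "tool_pos": TCP position; "eef_rot": TCP orientation; "contact_force": force on the tool from outside, world axes, zero at the start; "moment": the same for the moment, N m; "opening": opening from 0.0 (shut) to 1.0 (fully open).
Only numpy, scipy, OpenCV 4.12 (cv2) and the standard library are available. Lean on these libraries where they do the work, as an engineer would, in place of code of your own. Each camera call takes 0.05 s, during which the arm holds its last target. There are 200 camera calls.

## Working session

There is one attempt and no reset: what is moved stays moved. The work goes in short steps, Python scripts to look and compute and a tool call to move; the robot and the scene stay as the last step left them, time stands still between calls to the robot, and variables do not carry over. Pictures are saved under pics/ and viewed, about 12 in all and at most 16, crops included, and the job is handed in when it is done.

Besides the shell and the picture viewer there is one more tool, called after "Request:" by a JSON object that holds its "method" and its "body". move_arm: Moves the arm, as the interface text tells. Its arguments: {"type":"object","properties":{"targets":{"type":"array","items":{"type":"array","items":{"type":"array","items":{"type":"number"}}}},"force":{"type":"number"}},"required":["targets"]}

```bash
mkdir -p pics; ls
cat > h.py <<'E'
import numpy as np,cv2
from plant import r
def shot(n,f=None):
    s=r.snapshot(n)
    if f: cv2.imwrite('pics/'+f,s['frame'][:,:,::-1])
    return s
def toworld(s,row,col,z):
    K,T=s['K'],s['T']
    d=np.linalg.inv(K)@[col,row,1]; d=T[:3,:3]@(d*[1,-1,-1]); o=T[:3,3]
    return o+d*(z-o[2])/d[2]
def topix(s,p):
    c=np.linalg.inv(s['T'])@np.r_[p,1]; c=c[:3]*[1,-1,-1]; u=s['K']@c
    return u[1]/u[2],u[0]/u[2]
E
python3 - <<'E'
from h import *
print(r.finger_overhang, r.get_state())
H=dict(blue_kit_tray=.0,yellow_kit_tray=.0,stock_tray=.015,empties_stack=.03,amber_bottle=.03,vial=.03,pipette_bulb=.02,marker=.008,beaker=.023,flask=.05)
for n in('top','side'):
    s=shot(n,n+'0.png'); print(n,s['K'].round(1).tolist(),s['T'].round(3).tolist(),[k for k in s])
    for q,z in H.items():
        print(q,[(np.round(d['centre']).tolist(),round(d['score'],2),toworld(s,*d['centre'],z).round(3)[:2].tolist()) for d in r.find_in(s,q)[:4]])
E
```

```text
pics
0.011 {'clock': 0.0, 'q': array([-1.12822354,  0.68997954, -0.19450914,  1.56633195,  0.15733715,
        0.90244812, -0.21512086]), 'qd': array([ 0.0007474 , -0.0002406 , -0.00033661,  0.00146236, -0.0004318 ,
       -0.00080893, -0.00056228]), 'joint_torque': array([-6.50685820e-05, -5.27559364e+01, -1.26682542e+00, -1.53434694e+01,
       -5.25655900e-02,  6.48788817e-03,  1.69249834e-04]), 'tool_pos': array([0.24824444, 0.57294198, 0.24891586]), 'eef_rot': array([ 8.35885090e-01,  5.48903753e-01, -6.95803178e-04,  5.48665317e-04]), 'contact_force': array([-0.23214087, -0.46511359, -0.90163298]), 'moment': array([0.07781672, 0.00298481, 0.00783663]), 'opening': 0.9991890400569765}
top [[481.6, 0.0, 325.1], [0.0, 481.6, 199.7], [0.0, 0.0, 1.0]] [[0.02, 0.916, -0.4, -0.25], [-1.0, 0.016, -0.012, 0.041], [-0.004, 0.4, 0.916, 1.639], [0.0, 0.0, 0.0, 1.0]] ['frame', 'K', 'T', 'shot']
blue_kit_tray [([200.0, 438.0], 0.66, [0.471, -0.357])]
yellow_kit_tray [([196.0, 378.0], 0.85, [0.483, -0.137])]
stock_tray [([159.0, 240.0], 0.81, [0.622, 0.391])]
empties_stack [([189.0, 265.0], 0.
[... 432 characters left out ...]
-0.641, 0.766, 1.503], [-0.013, 0.767, 0.641, 1.236], [0.0, 0.0, 0.0, 1.0]] ['frame', 'K', 'T', 'shot']
blue_kit_tray [([149.0, 330.0], 0.84, [0.452, -0.358]), ([240.0, 319.0], 0.67, [0.47, 0.289])]
yellow_kit_tray [([173.0, 323.0], 0.88, [0.476, -0.155])]
stock_tray [([261.0, 283.0], 0.64, [0.598, 0.421])]
empties_stack [([237.0, 323.0], 0.77, [0.454, 0.3]), ([149.0, 298.0], 0.45, [0.611, -0.305])]
amber_bottle [([254.0, 292.0], 0.66, [0.565, 0.397])]
vial []
pipette_bulb [([148.0, 298.0], 0.37, [0.614, -0.33])]
marker [([319.0, 334.0], 0.57, [0.4, 0.657]), ([151.0, 365.0], 0.38, [0.276, -0.33])]
beaker [([129.0, 325.0], 0.64, [0.486, -0.517])]
flask [([280.0, 316.0], 0.53, [0.467, 0.533])]
```

View pics/top0.png

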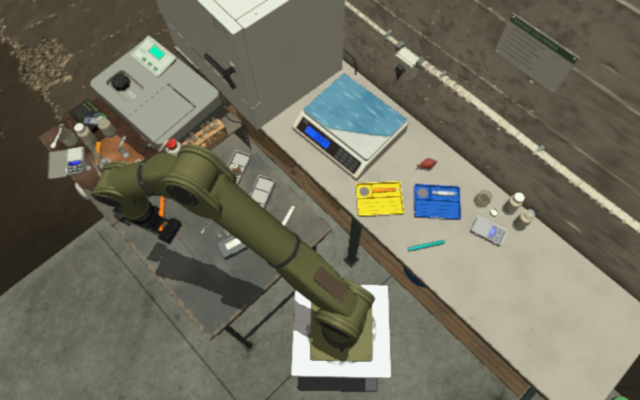

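View pics/side0.png

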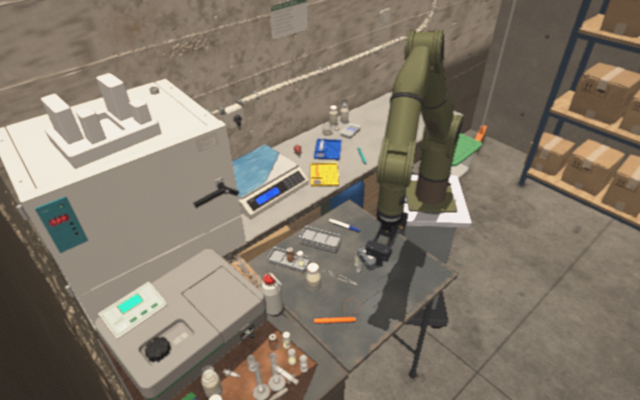

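The top view shows the dark stock table on the left, with the arm over it. The bench on the right holds the yellow tray (380,198), blue tray (437,202), red bulb (427,163) and beaker (483,199). The side view shows the bottle and vial in the stock tray (287,258), the empties stack (320,237) and the white and blue marker (345,225). Next I'll zoom in.

```bash
cat >> h.py <<'E'
def crop(img,c0,c1,r0,r1,k,step=10):
    a=cv2.resize(img[r0:r1,c0:c1,::-1].copy(),None,fx=k,fy=k,interpolation=cv2.INTER_CUBIC)
    for c in range(-(-c0//step)*step,c1,step):
        x=int((c-c0+.5)*k); cv2.line(a,(x,0),(x,6),(0,255,0),1)
        if c%20==0: cv2.putText(a,str(c),(x-10,17),0,.35,(0,255,0),1)
    for q in range(-(-r0//step)*step,r1,step):
        y=int((q-r0+.5)*k); cv2.line(a,(0,y),(6,y),(0,255,0),1)
        if q%20==0: cv2.putText(a,str(q),(8,y+4),0,.35,(0,255,0),1)
    return a
def hcat(f,*im):
    h=max(i.shape[0] for i in im); o=np.hstack([cv2.copyMakeBorder(i,0,h-i.shape[0],0,4,0) for i in im]); print(o.shape); cv2.imwrite('pics/'+f,o)
E
python3 - <<'E'
from h import *
t=cv2.imread('pics/top0.png')[:,:,::-1]; s=cv2.imread('pics/side0.png')[:,:,::-1]
hcat('stock.png',crop(t,215,305,140,260,4),crop(s,255,365,210,330,4))
a=crop(t,345,545,150,260,4); b=crop(s,280,400,95,195,4)
b=cv2.copyMakeBorder(b,0,0,0,a.shape[1]-b.shape[1],0)
cv2.imwrite('pics/kits.png',np.vstack([a[:,:],b])[:840])
cv2.imwrite('pics/kits.png',cv2.resize(np.vstack([a,b]),(762,800)) if 0 else np.vstack([crop(t,350,500,150,220,5),cv2.copyMakeBorder(crop(s,280,380,135,190,5),0,0,0,250,0)]))
E
```

```text
(480, 808, 3)
```

View pics/stock.png

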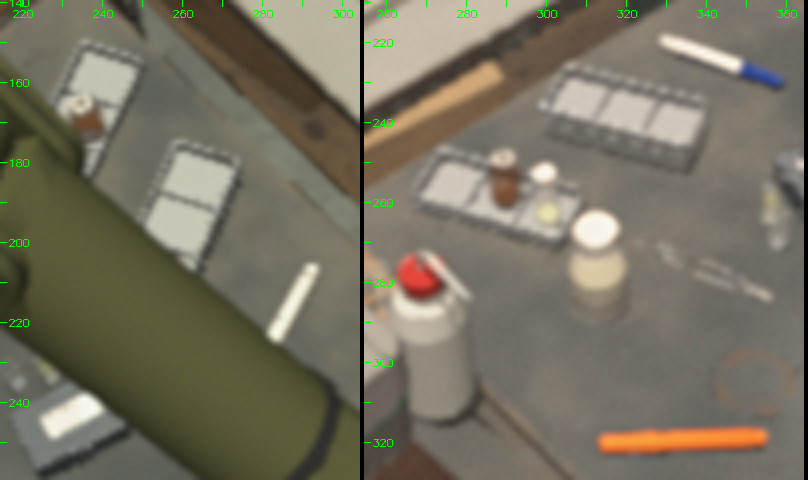

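View pics/kits.png

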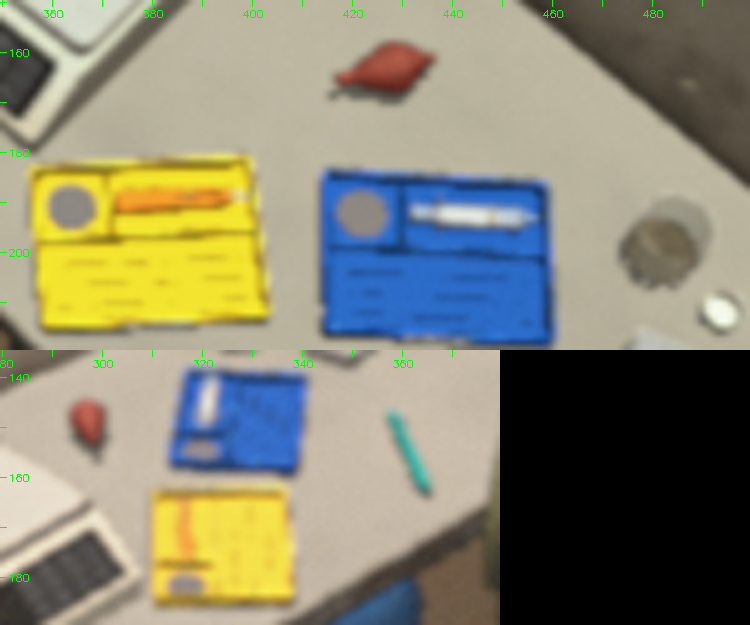

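The zoomed views show the stock objects and kits clearly. The bottle is in the middle cell, the vial is in the cell at the flask end, and both kit trays have yaw near 0. The bulb's long tail points to the left in the top view. I'll fit poses for the trays and bulb now. The stock tray gets fitted once the arm is out of the way.

```bash
cat >> h.py <<'E'
from scipy.optimize import least_squares
def fitbox(obs,w,l,z,x0,freez=False):
    """obs: list (shot,(sx,sy),(row,col)); rim corners at height z. fits x,y,yaw,(z)"""
    def P(p,sx,sy):
        c,s_=np.cos(p[2]),np.sin(p[2]); a,b=sx*w/2,sy*l/2
        return np.array([p[0]+c*a-s_*b,p[1]+s_*a+c*b,p[3] if freez else z])
    f=lambda p:np.concatenate([np.subtract(topix(s,P(p,*c)),px) for s,c,px in obs])
    o=least_squares(f,list(x0)+([z] if freez else []),loss='soft_l1'); return o.x.round(4),np.abs(o.fun).round(1).reshape(-1,2)
def tri(a,pa,b,pb):
    f=lambda p:np.concatenate([np.subtract(topix(a,p),pa),np.subtract(topix(b,p),pb)])
    o=least_squares(f,[.5,0,0.02]); return o.x.round(4)
E
python3 - <<'E'
from h import *
t,s=shot('top'),shot('side')
T=lambda X,Y:(150+Y/5-.5,350+X/5-.5); S=lambda X,Y:(135+(Y-350)/5-.5,280+X/5-.5)
CT=[(1,1),(1,-1),(-1,-1),(-1,1)]; CS=[(1,-1),(-1,-1),(1,1),(-1,1)]
for n,a,b in(('yel',[(33,172),(250,160),(268,320),(43,328)],[(153,492),(290,490),(152,603),(293,602)]),('blu',[(325,172),(547,182),(551,343),(325,333)],[(190,372),(307,377),(170,468),(298,473)])):
    oT=[(t,c,T(*p)) for c,p in zip(CT,a)]; oS=[(s,c,S(*p)) for c,p in zip(CS,b)]
    for k,o in(('T',oT),('S',oS),('TS',oT+oS)):
        x,e=fitbox(o,.129,.166,.015,(.47,-.2,0)); print(n,k,x,e.max())
    x,e=fitbox(oT+oS,.129,.166,.015,(.47,-.2,0),True); print(n,'freez',x,e.max())
def red(im,c0,c1,r0,r1):
    h=cv2.cvtColor(im['frame'][r0:r1,c0:c1],cv2.COLOR_RGB2HSV).astype(int)
    m=((h[...,0]<8)|(h[...,0]>172))&(h[...,1]>110)
    y,x=np.nonzero(m); return np.c_[y+r0,x+c0]
a=red(t,410,445,150,175); b=red(s,285,305,135,165)
print(len(a),a.mean(0),len(b),b.mean(0),tri(t,a.mean(0),s,b.mean(0)))
for im,q in((t,a),(s,b)):
    W=np.array([toworld(im,*p,.02)[:2] for p in q]); m=W.mean(0); e,v=np.linalg.eigh(np.cov(W.T)); d=v[:,1]*np.sign(v[1,1]); pr=(W-m)@d
    print(m.round(4),'axis deg',np.degrees(np.arctan2(d[1],d[0])).round(1),pr.min().round(3),pr.max().round(3))
print('tail', tri(t,T(333,80),s,S(100,457)),'tip',tri(t,T(435,57),s,S(88,402)))
E
```

```text
yel T [ 0.4682 -0.1378  0.0629] 0.6
yel S [ 0.4717 -0.1283  0.0539] 0.6
yel TS [ 0.4698 -0.1364  0.0589] 1.6
yel freez [ 0.472  -0.1388  0.0594  0.0068] 0.7
blu T [ 0.4619 -0.3494 -0.0419] 0.8
blu S [ 0.4624 -0.337  -0.045 ] 0.8
blu TS [ 0.4621 -0.348  -0.0437] 1.8
blu freez [ 0.4646 -0.351  -0.0427  0.0067] 1.0
106 [163.38679245 427.22641509] 33 [148.87878788 297.18181818] [ 0.6146 -0.3232  0.0192]
[ 0.6137 -0.3229] axis deg 110.3 -0.032 0.037
[ 0.6152 -0.3228] axis deg 100.8 -0.028 0.037
tail [ 0.6052 -0.2811  0.0103] tip [ 0.6214 -0.3574  0.023 ]
```

Request:
{"method": "move_arm", "body": {"targets": [[[0,0,0,0.025,-0.037,0.01,1],[0,0,0,0.025,-0.037,0.01,1],[0,0,-0.09,0.025,-0.037,0.01,1],[0,0,-0.09,0.025,-0.037,0,1],[0,0,-0.09,0.025,-0.037,0,1]]]}}

```text
clock: 1.7
tool_pos: [0.3698, 0.3897, 0.2806]
eef_rot: [0.901, 0.434, 0.001, -0.004]
contact_force: [0.4, 0.0, 0.3]
opening: 1.006
```

Request:
{"method": "move_arm", "body": {"targets": [[[0,0,-0.09,0.025,-0.037,0,1],[0,0,-0.09,0.025,-0.037,0,1],[0,0,-0.09,0.025,-0.037,0,1],[0,0,-0.09,0.025,-0.037,0,1],[0,0,-0.09,0.025,-0.037,0,1]]]}}

```text
clock: 2.2
tool_pos: [0.4993, 0.1971, 0.2823]
eef_rot: [0.977, 0.213, 0.004, -0.004]
contact_force: [0.7, 0.2, -0.0]
opening: 0.998
```

Request:
{"method": "move_arm", "body": {"targets": [[[0,0,-0.09,0.008,-0.045,0,1],[0,0,-0.095,0.008,-0.045,0,1],[0,0,0,0.008,-0.045,0,1],[0,0,0,0.008,-0.045,0,1],[0,0,0,0.008,-0.045,0,1]]]}}

```text
clock: 2.7
tool_pos: [0.5435, -0.0357, 0.2832]
eef_rot: [0.993, 0.118, 0.007, -0.004]
contact_force: [0.3, -0.4, 1.3]
opening: 0.997
```

Request:
{"method": "move_arm", "body": {"targets": [[[0,0,0,0.008,-0.045,0,1],[0,0,0,0.016,-0.045,0,1],[0,0,0,0.016,-0.045,0,1],[0,0,0,0.016,-0.045,0,1],[0,0,0,0.016,-0.045,-0.03,1]]]}}

```text
clock: 3.2
tool_pos: [0.6162, -0.2658, 0.2615]
eef_rot: [0.993, 0.117, 0.012, -0.003]
contact_force: [0.9, 0.5, 0.7]
opening: 1.0
```

Run:
```python
from h import *
st=r.get_state(); print(st['tool_pos'],st['eef_rot'],st['q'].round(2))
t,s=shot('top','top1.png'),shot('side','side1.png')
hcat('stock1.png',crop(t['frame'],225,310,145,225,5)[:, :425],crop(s['frame'],262,332,215,295,5))
for q in('stock_tray','empties_stack','amber_bottle','vial','flask','marker'):
    for n,i in(('t',t),('s',s)): print(q,n,[(np.round(d['centre'],1).tolist(),round(d['score'],2)) for d in r.find_in(i,q)[:3]])
```

```text
[ 0.61615518 -0.26578133  0.26153   ] [ 0.99304798  0.11711356  0.01156089 -0.00254363] [ 0.35  0.73  0.    1.42 -0.02  0.97  0.59]
(400, 783, 3)
stock_tray t []
stock_tray s [([261.3, 283.5], 0.83), ([278.6, 313.7], 0.48), ([255.9, 291.2], 0.38)]
empties_stack t [([195.9, 262.6], 0.59), ([195.2, 363.9], 0.51)]
empties_stack s [([237.1, 319.9], 0.63)]
amber_bottle t []
amber_bottle s [([260.5, 300.6], 0.67), ([253.7, 292.9], 0.64), ([127.2, 322.1], 0.59)]
vial t [([178.2, 224.0], 0.55), ([198.6, 436.4], 0.55)]
vial s [([258.1, 301.3], 0.46)]
flask t [([189.0, 200.2], 0.57), ([195.2, 263.8], 0.15)]
flask s [([280.5, 312.5], 0.77)]
marker t [([208.1, 165.2], 0.71), ([245.1, 425.6], 0.63), ([216.6, 286.1], 0.58)]
marker s [([318.7, 335.3], 0.66), ([222.5, 343.4], 0.64), ([151.8, 360.4], 0.42)]
```

View pics/stock1.png

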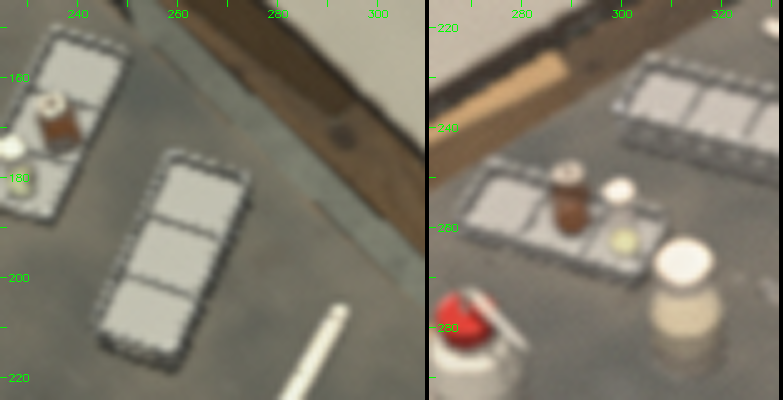

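The stock tray, stack and flask are now all visible. The bulb comes first, so I'm going down over it and correcting the slight tilt.

Request:
{"method": "move_arm", "body": {"targets": [[[-0.008,0.022,0,-0.001,-0.04,0,1],[0,0,0,0,-0.02,-0.04,1],[0,0,0,0,0,-0.045,1],[0,0,0,0,0,-0.045,1],[0,0,0,0,0,-0.03,1]]]}}

```text
clock: 4.4
tool_pos: [0.6172, -0.3248, 0.1016]
eef_rot: [0.993, 0.119, 0.004, 0.003]
contact_force: [-0.2, 0.4, 0.6]
opening: 0.999
```

Run:
```python
from h import *
from h import *
t,s=shot('top'),shot('side')
T=lambda X,Y:(145+Y/5-.5,225+X/5-.5); S=lambda X,Y:(215+Y/5-.5,262+(X-429)/5-.5)
# stock rim: far end (+x,..) long axis u
st=[(t,(-1,1),T(58,27)),(t,(1,1),T(132,48)),(t,(1,-1),T(55,222)),(s,(1,1),S(490,157)),(s,(-1,1),S(462,225)),(s,(1,-1),S(665,220))]
st=[(t,(-1,1),T(58,27)),(t,(1,1),T(132,48)),(t,(1,-1),T(55,220)),(s,(1,1),S(492,156)),(s,(-1,1),S(463,222))]
print('stock T',fitbox(st[:3],.064,.150,.022,(.6,.39,-.3)));print('TS',fitbox(st,.064,.150,.022,(.6,.39,-.3)));print(fitbox(st,.064,.150,.022,(.6,.39,-.3),True)[0])
em=[(t,(-1,1),T(172,150)),(t,(1,1),T(252,173)),(t,(1,-1),T(177,367)),(t,(-1,-1),T(98,340)),(s,(1,1),S(653,52)),(s,(-1,1),S(618,105))]
print('emp T',fitbox(em[:4],.064,.150,.040,(.48,.28,-.3)));print('TS',fitbox(em,.064,.150,.040,(.48,.28,-.3)));print(fitbox(em,.064,.150,.040,(.48,.28,-.3),True)[0])
print('bottle neck top',tri(t,T(52,103),s,S(568,172)),'body',tri(t,T(62,130),s,S(571,210)))
print('vial cap top',tri(t,T(12,147),s,S(619,190)),'liq',tri(t,T(20,183),s,S(624,240)))
print('flask cap', tri(t,(189,200),s,S(684,262)), toworld(s,*S(684,262),.097))
print('marker white end',T(340,310), 'mk S mid',toworld(s,222.5,343.4,.008),toworld(t,216.6,286.1,.008))
```

```text
stock T (array([ 0.5774,  0.401 , -1.8842]), array([[0.1, 0.3],
       [0.5, 0.3],
       [0.3, 0.1]]))
TS (array([ 0.5763,  0.4016, -1.867 ]), array([[0.2, 0.9],
       [0.5, 0.2],
       [0.1, 0.3],
       [0. , 0.3],
       [1.5, 1.1]]))
[ 0.5775  0.4017 -1.874   0.0192]
emp T (array([ 0.4591,  0.2995, -1.8556]), array([[1.3, 0.3],
       [1.3, 0.1],
       [1.4, 0.7],
       [0.9, 0.2]]))
TS (array([ 0.4611,  0.2997, -1.859 ]), array([[0.8, 0.2],
       [0.9, 0. ],
       [1.9, 0.6],
       [1.5, 0.3],
       [0. , 0.2],
       [0.2, 0.9]]))
[ 0.4611  0.2997 -1.8589  0.0401]
bottle neck top [0.5738 0.3973 0.0578] body [0.5735 0.3969 0.0157]
vial cap top [0.5332 0.4212 0.0659] liq [0.5303 0.4243 0.0145]
flask cap [0.4726 0.5057 0.0816] [0.4790184  0.51438151 0.097     ]
marker white end (206.5, 292.5) mk S mid [0.37612445 0.19360933 0.008     ] [0.39213014 0.20191834 0.008     ]
```

Request:
{"method": "move_arm", "body": {"targets": [[[0,0,0,-0.002,-0.001,-0.04,1],[0,0,0,0,0,-0.037,1],[0,0,0,0,0,0,0.3],[0,0,0,0,0,0,0.3],[0,0,0,0,0,0,0.3]]], "force": 15}}

```text
clock: 5.0
tool_pos: [0.6205, -0.3269, 0.0318]
eef_rot: [0.993, 0.12, 0.008, 0.005]
contact_force: [0.1, -0.1, 1.2]
opening: 0.748
```

Request:
{"method": "move_arm", "body": {"targets": [[[0,0,0,0,0,0,0.2],[0,0,0,0,0,0,0.2],[0,0,0,0,0,0,0.2]]]}}

```text
clock: 5.3
tool_pos: [0.6238, -0.3286, 0.0381]
eef_rot: [0.993, 0.12, 0.011, 0.007]
contact_force: [-0.4, 0.9, 0.5]
opening: 0.477
```

Rows that command no motion let the arm drift by about 2 mm upward each. I'll add a compensating shift to every row.

Request:
{"method": "move_arm", "body": {"targets": [[[0.011,0.024,0,-0.005,0.002,-0.014,0.46],[0.001,0.002,0,-0.003,0.001,-0.002,0.3],[0.001,0.002,0,-0.001,0.001,-0.002,0.3],[0.001,0.002,0,-0.001,0.001,-0.002,0.3]]]}}

```text
clock: 5.7
tool_pos: [0.6163, -0.3259, 0.0226]
eef_rot: [0.993, 0.12, -0.0, 0.001]
contact_force: [-1.2, 0.4, 13.1]
opening: 0.385
```

Request:
{"method": "move_arm", "body": {"targets": [[[0.001,0.002,0,-0.001,0.001,-0.002,0.5],[0.001,0.002,0,-0.001,0.001,0.003,0.5],[0.001,0.002,0,-0.001,0,-0.002,0.3],[0.001,0.002,0,-0.001,0,-0.002,0.3],[0.001,0.002,0,-0.001,0,-0.002,0.3]]]}}

```text
clock: 6.2
tool_pos: [0.6123, -0.3235, 0.0199]
eef_rot: [0.993, 0.12, -0.004, -0.002]
contact_force: [-3.5, 3.5, 20.8]
opening: 0.386
```

Request:
{"method": "move_arm", "body": {"targets": [[[0,0,0,0,0,0,0.5],[0,0,0,0.001,-0.001,0.003,0.5],[0,0,0,0,0,0.002,0.5]]]}}

```text
clock: 6.5
tool_pos: [0.6126, -0.3243, 0.0244]
eef_rot: [0.993, 0.12, -0.005, -0.003]
contact_force: [0.1, -0.2, 0.4]
opening: 0.5
```

Request:
{"method": "move_arm", "body": {"targets": [[[0,0,0,0,0,0,0.3],[0,0,0,0,0,0,0.3]]]}}

```text
clock: 6.7
tool_pos: [0.6124, -0.3242, 0.0241]
eef_rot: [0.993, 0.12, -0.005, -0.003]
contact_force: [0.3, 0.6, 0.6]
opening: 0.386
```

Request:
{"method": "move_arm", "body": {"targets": [[[0,0,0,0,0,0.03,0.3],[0,0,0,0,0,0.04,0.3],[0,0,-0.09,-0.04,-0.008,0.01,0.3],[0,0,-0.1,-0.045,-0.008,0,0.3],[0,0,-0.09,-0.045,-0.008,0,0.3]]]}}

```text
clock: 7.2
tool_pos: [0.4862, -0.3438, 0.1043]
eef_rot: [1.0, -0.02, -0.0, -0.005]
contact_force: [-0.4, -0.3, -0.3]
opening: 0.384
```

Request:
{"method": "move_arm", "body": {"targets": [[[0,0,0,-0.04,-0.008,0,0.3],[0,0,0,-0.003,0,0,0.3],[0,0,0,0,0,0,0.3]]]}}

```text
clock: 7.5
tool_pos: [0.4328, -0.3541, 0.1046]
eef_rot: [1.0, -0.025, -0.005, -0.005]
contact_force: [1.2, -0.6, 0.4]
opening: 0.384
```

```bash
cat >> h.py <<'E'
def st():
    s=r.get_state(); x,y,z,w=s['eef_rot']; v=(2*(x*z+w*y),2*(y*z-w*x))
    print('pos',s['tool_pos'].round(4),'yaw',np.degrees(2*np.arctan2(y,x)).round(1),'fix turn',np.round([-v[1],v[0]],4),'F',s['contact_force'].round(1),'op',round(s['opening'],3),'q',s['q'].round(2),'t',s['clock'])
E
python3 -c "
from h import *
st()
s=shot('side');t=shot('top')
hcat('bulb.png',crop(t['frame'],400,480,160,225,5),crop(s['frame'],290,360,125,180,5))"
```

```text
pos [ 0.4328 -0.3541  0.1046] yaw -2.9 fix turn [-0.0102 -0.009 ] F [ 1.2 -0.6  0.4] op 0.384 q [ 0.59  0.82  0.03  1.87 -0.06  0.46  0.61] t 7.5
(325, 758, 3)
```

View pics/bulb.png

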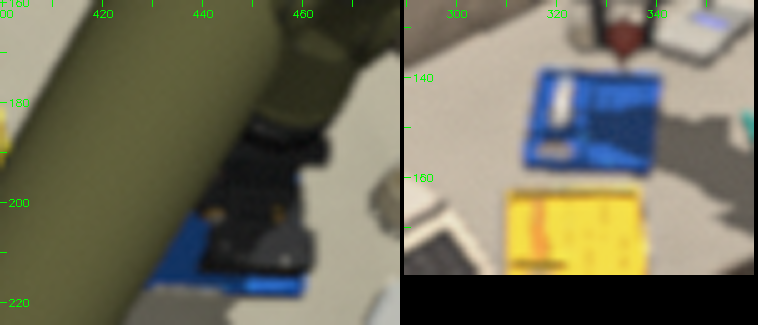

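The side view shows the bulb held above the blue tray with its tail toward +y. Lowering it into the bay.

Request:
{"method": "move_arm", "body": {"targets": [[[-0.01,-0.009,0,0.002,-0.003,-0.03,0.3],[0,0,0,0,0,-0.03,0.3],[0,0,0,0,0,-0.01,0.3],[0,0,0,0,0,-0.002,0.3]]]}}

```text
clock: 8.0
tool_pos: [0.4447, -0.3561, 0.0309]
eef_rot: [1.0, -0.021, 0.005, 0.001]
contact_force: [-1.3, 0.3, -0.6]
opening: 0.383
```

Request:
{"method": "move_arm", "body": {"targets": [[[0,-0.01,0,-0.009,0,-0.001,0.3],[0,0,0,-0.001,0,-0.001,0.3]]]}}

```text
clock: 8.2
tool_pos: [0.4371, -0.3556, 0.0293]
eef_rot: [1.0, -0.019, 0.011, 0.001]
contact_force: [-0.5, -0.2, -0.7]
opening: 0.385
```

Request:
{"method": "move_arm", "body": {"targets": [[[0,0.02,0,-0.001,0,-0.002,0.3],[0,0,0,-0.001,0,-0.001,0.3]]]}}

```text
clock: 8.4
tool_pos: [0.4374, -0.3559, 0.0276]
eef_rot: [1.0, -0.019, 0.002, 0.002]
contact_force: [0.3, -0.6, -1.3]
opening: 0.381
```

```bash
python3 -c "
from h import *
st()"
```

```text
pos [ 0.4374 -0.3559  0.0276] yaw -2.1 fix turn [0.0044 0.0046] F [ 0.3 -0.6 -1.3] op 0.381 q [ 0.59  0.96  0.02  1.89 -0.05  0.29  0.61] t 8.4
```

Open and retreat.

Request:
{"method": "move_arm", "body": {"targets": [[[0,0,0,0,0,-0.001,0.45],[0,0,0,0,0,0,0.55],[0,0,0,0,0,0.02,0.6],[0,0,0,0,0,0.04,0.7],[0,0,0,0,0,0.05,0.8]]]}}

```text
clock: 8.9
tool_pos: [0.4361, -0.3531, 0.1345]
eef_rot: [1.0, -0.018, -0.002, -0.001]
contact_force: [0.5, -0.2, 0.5]
opening: 0.756
```

Request:
{"method": "move_arm", "body": {"targets": [[[0,0,0.1,0,0.04,0.04,0.8],[0,0,0.1,0.02,0.045,0.02,0.8],[0,0,0.1,0.02,0.045,0.02,0.8],[0,0,0.1,0.02,0.045,0.02,0.8],[0,0,0.1,0.02,0.045,0,0.8]]]}}

```text
clock: 9.4
tool_pos: [0.5147, -0.1491, 0.239]
eef_rot: [0.973, 0.23, 0.005, 0.007]
contact_force: [0.4, 0.4, 0.4]
opening: 0.798
```

```bash
python3 -c "
from h import *
st()
s=shot('side');t=shot('top')
hcat('bulb2.png',crop(t['frame'],400,480,150,225,5),crop(s['frame'],290,360,125,180,5))"
```

```text
pos [ 0.5147 -0.1491  0.239 ] yaw 26.6 fix turn [0.0114 0.0128] F [0.4 0.4 0.4] op 0.798 q [ 0.22  0.58 -0.05  1.87  0.05  0.68  0.6 ] t 9.4
(375, 758, 3)
```

View pics/bulb2.png

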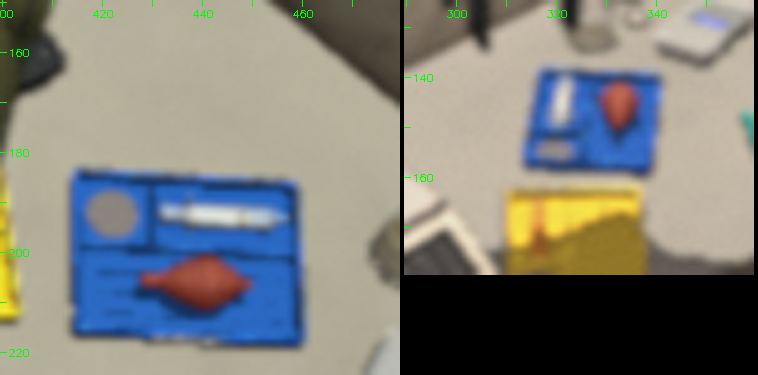

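The bulb lies in the blue bay with its tail toward +y, and it's clear of the walls. Before reaching for the bottle I'll check the obstacles around it and the disc targets.

```bash
python3 -c "
from h import *
s=shot('side');t=shot('top')
print('cab',toworld(t,130,262,0),toworld(t,130,262,.1),'wood',toworld(s,250,262,0),toworld(s,228,290,0),toworld(t,150,255,0),toworld(t,178,291,0))
def disc(im,c0,c1,r0,r1):
    a=im['frame'][r0:r1,c0:c1].astype(int); m=(a.max(2)-a.min(2)<45)&(a.max(2)>100)
    y,x=np.nonzero(m); return y.mean()+r0,x.mean()+c0,m.sum()
b=disc(t,416,428,187,198); y=disc(t,358,369,186,197); print(b,y)
print('blue disc',toworld(t,*b[:2],.003),'yel',toworld(t,*y[:2],.003))
for n,p in(('b',(.4635,-.350,-.043)),('y',(.4712,-.1375,.059))):
    c,q=np.cos(p[2]),np.sin(p[2]); print(n,p[0]+c*.0345-q*.053,p[1]+q*.0345+c*.053)
"
```

```text
cab [0.76242459 0.31757842 0.        ] [0.70065009 0.30068069 0.1       ] wood [0.68810331 0.35332589 0.        ] [0.59298254 0.22684691 0.        ] [0.67139958 0.3382865  0.        ] [0.55268925 0.19233681 0.        ]
(np.float64(192.32835820895522), np.float64(422.04477611940297), np.int64(67)) (np.float64(nan), np.float64(nan), np.int64(0))
blue disc [ 0.50047412 -0.2994677   0.003     ] yel [nan nan nan]
b 0.5002464074173161 -0.29853203382762616
y 0.50251478403212 -0.08255790046765886<string>:7: RuntimeWarning: Mean of empty slice.
  ret = ret.dtype.type(ret / rcount)
```

Request:
{"method": "move_arm", "body": {"targets": [[[0,0,0.1,0,0.045,0.02,0.8],[0,0,0.1,0,0.045,0,0.8],[0,0,0.1,0,0.045,0,0.8],[0,0,0.1,0,0.045,0,0.8],[0,0,0.1,0,0.045,0,0.8]]]}}

```text
clock: 10.1
tool_pos: [0.5102, 0.0626, 0.2558]
eef_rot: [0.89, 0.455, 0.001, 0.01]
contact_force: [1.0, -0.2, 0.2]
opening: 0.801
```

Request:
{"method": "move_arm", "body": {"targets": [[[0,0,0.1,0,0.045,0,0.8],[0,0,0.1,0,0.045,0,0.8],[0,0,0.1,0,0.045,0,0.8],[0,0,0,0,0.045,0,0.8],[0,0,0,0.01,0.045,0,0.8]]]}}

```text
clock: 10.6
tool_pos: [0.5208, 0.2824, 0.2543]
eef_rot: [0.814, 0.581, -0.002, 0.014]
contact_force: [1.5, 1.2, -0.4]
opening: 0.8
```

```bash
python3 -c "
from h import *
st()"
```

```text
pos [0.5208 0.2824 0.2543] yaw 71.0 fix turn [0.0244 0.0133] F [ 1.5  1.2 -0.4] op 0.8 q [-0.46  0.64 -0.21  1.66  0.2   0.86  0.47] t 10.6
```

Request:
{"method": "move_arm", "body": {"targets": [[[0.024,0.013,0.028,0.018,0.04,-0.02,0.8],[0,0,0,0.018,0.04,-0.03,0.8],[0,0,0,0.014,0.03,-0.03,0.8],[0,0,0,0,0,-0.03,0.8],[0,0,0,0,0,0,0.8]]]}}

```text
clock: 11.1
tool_pos: [0.5755, 0.3895, 0.1407]
eef_rot: [0.808, 0.589, 0.001, 0.002]
contact_force: [-0.7, -0.5, -0.8]
opening: 0.8
```

```bash
python3 -c "
from h import *
st()
s=shot('side','b1.png')
for z in (.0335,):
  p=r.get_state()['tool_pos']; print(topix(s,p),topix(s,[.574,.397,.05]))
hcat('b1c.png',crop(s['frame'],240,350,180,300,5))"
```

```text
pos [0.5755 0.3895 0.1407] yaw 72.1 fix turn [0.0024 0.0035] F [-0.7 -0.5 -0.8] op 0.8 q [-0.56  0.91 -0.2   1.42  0.22  0.83  0.42] t 11.1
(np.float64(231.0012052777372), np.float64(287.314122344824)) (np.float64(250.30509918293032), np.float64(289.3822639249095))
(600, 554, 3)
```

View pics/b1c.png

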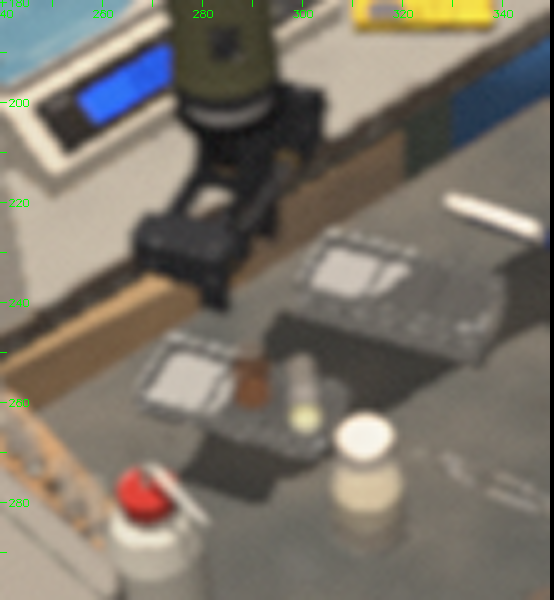

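The gripper is over the bottle and aligned with it (bottle at 290,255). Lowering in smaller steps.

Request:
{"method": "move_arm", "body": {"targets": [[[0,0,0,-0.001,0.007,-0.03,0.7],[0,0,0,0,0,-0.03,0.7],[0,0,0,0,0,-0.025,0.7],[0,0,0,0,0,-0.01,0.65],[0,0,0,0,0,-0.003,0.6]]]}}

```text
clock: 11.65
tool_pos: [0.5855, 0.3915, 0.0537]
eef_rot: [0.812, 0.583, 0.01, 0.005]
contact_force: [0.5, 0.3, -0.2]
opening: 0.609
```

```bash
python3 -c "
from h import *
st()"
```

```text
pos [0.5855 0.3915 0.0537] yaw 71.3 fix turn [-0.004   0.0215] F [ 0.5  0.3 -0.2] op 0.609 q [-0.58  1.03 -0.17  1.44  0.25  0.68  0.39] t 11.65
```

Request:
{"method": "move_arm", "body": {"targets": [[[-0.004,0.021,0.02,-0.012,0.006,0,0.6],[0,0.002,0,-0.001,0,-0.01,0.6],[0,0,0,0,0,-0.006,0.6]]]}}

```text
clock: 11.95
tool_pos: [0.5746, 0.3985, 0.0422]
eef_rot: [0.807, 0.591, 0.002, -0.001]
contact_force: [-0.7, -0.4, -0.4]
opening: 0.602
```

```bash
python3 -c "
from h import *
st()"
```

```text
pos [0.5746 0.3985 0.0422] yaw 72.4 fix turn [-0.004   0.0028] F [-0.7 -0.4 -0.4] op 0.602 q [-0.58  1.05 -0.18  1.44  0.25  0.67  0.39] t 11.95
```

Request:
{"method": "move_arm", "body": {"targets": [[[0,0,0,0,-0.001,-0.005,0.6],[0,0,0,0,0,-0.003,0.6],[0,0,0,0,0,0,0.5]]], "force": 10}}

```text
clock: 12.25
tool_pos: [0.5745, 0.3977, 0.0335]
eef_rot: [0.807, 0.591, 0.002, -0.001]
contact_force: [0.2, 0.2, 0.5]
opening: 0.532
```

Request:
{"method": "move_arm", "body": {"targets": [[[0,0,0,0,0,0,0.4],[0,0,0,0,0,0,0.25],[0,0,0,0,0,0,0.25]]]}}

```text
clock: 12.55
tool_pos: [0.5747, 0.3977, 0.0336]
eef_rot: [0.807, 0.591, 0.003, -0.001]
contact_force: [0.1, -0.3, -0.8]
opening: 0.349
```

```bash
python3 -c "
from h import *
st()"
```

```text
pos [0.5747 0.3977 0.0336] yaw 72.5 fix turn [-0.0042  0.0032] F [ 0.1 -0.3 -0.8] op 0.349 q [-0.58  1.06 -0.18  1.44  0.25  0.66  0.39] t 12.55
```

Request:
{"method": "move_arm", "body": {"targets": [[[0,0,0,0,0,0.008,0.25],[0,0,0,0,0,0.015,0.25],[0,0,0,0,0,0.03,0.25],[0,0,0,0,0,0.03,0.25],[0,0,0,0,0,0.02,0.25]]], "force": 14}}

```text
clock: 13.05
tool_pos: [0.5729, 0.3963, 0.1408]
eef_rot: [0.807, 0.591, 0.0, -0.001]
contact_force: [-0.1, 0.4, -1.2]
opening: 0.346
```

```bash
python3 -c "
from h import *
st()
s=shot('side')
hcat('b2c.png',crop(s['frame'],250,340,200,290,5))"
```

```text
pos [0.5729 0.3963 0.1408] yaw 72.5 fix turn [-0.0012 -0.0006] F [-0.1  0.4 -1.2] op 0.346 q [-0.57  0.91 -0.21  1.41  0.22  0.84  0.42] t 13.05
(450, 454, 3)
```

View pics/b2c.png

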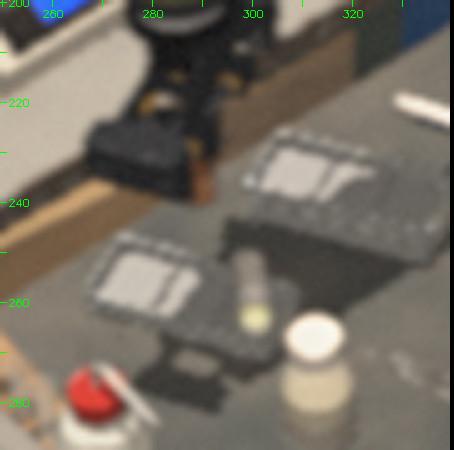

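The bottle is held upright at (290,235). Carrying it to the blue tray.

Request:
{"method": "move_arm", "body": {"targets": [[[0,0,0,-0.01,-0.02,0.02,0.25],[0,0,-0.08,-0.016,-0.04,0.02,0.25],[0,0,-0.08,-0.016,-0.045,0.02,0.25],[0,0,-0.08,-0.016,-0.045,0.01,0.25],[0,0,-0.08,-0.016,-0.045,0,0.25]]]}}

```text
clock: 13.6
tool_pos: [0.4993, 0.2071, 0.2228]
eef_rot: [0.891, 0.454, 0.012, -0.003]
contact_force: [1.8, -0.1, -1.0]
opening: 0.346
```

Request:
{"method": "move_arm", "body": {"targets": [[[0,0,-0.08,-0.003,-0.045,0,0.25],[0,0,-0.08,-0.003,-0.045,0,0.25],[0,0,-0.08,-0.003,-0.045,0,0.25],[0,0,-0.08,-0.003,-0.045,0,0.25],[0,0,-0.08,-0.003,-0.045,0,0.25]]]}}

```text
clock: 14.1
tool_pos: [0.4817, -0.0254, 0.2289]
eef_rot: [0.965, 0.262, 0.017, 0.001]
contact_force: [1.5, -0.2, -0.7]
opening: 0.344
```

Request:
{"method": "move_arm", "body": {"targets": [[[0,0,-0.08,0.003,-0.045,0,0.25],[0,0,-0.08,0.004,-0.045,0,0.25],[0,0,-0.08,0.004,-0.045,0,0.25],[0,0,-0.08,0.005,-0.045,0,0.25],[0,0,-0.08,0.005,-0.03,0,0.25]]]}}

```text
clock: 14.6
tool_pos: [0.5013, -0.2467, 0.2341]
eef_rot: [0.998, 0.055, 0.02, 0.006]
contact_force: [-0.2, 1.1, -0.9]
opening: 0.344
```

```bash
python3 -c "
from h import *
st()"
```

```text
pos [ 0.5013 -0.2467  0.2341] yaw 6.3 fix turn [0.0098 0.0404] F [-0.2  1.1 -0.9] op 0.344 q [ 0.38  0.6   0.    1.83 -0.01  0.67  0.5 ] t 14.6
```

Request:
{"method": "move_arm", "body": {"targets": [[[0.01,0.04,-0.05,-0.004,-0.03,-0.02,0.25],[0,0.004,-0.06,-0.002,-0.022,-0.03,0.25],[0,0.004,0,-0.002,0,-0.04,0.25],[0,0.004,0,-0.002,0,-0.04,0.25],[0,0.003,0,-0.001,0,-0.02,0.25]]]}}

```text
clock: 15.1
tool_pos: [0.4939, -0.3115, 0.088]
eef_rot: [1.0, -0.008, 0.001, 0.007]
contact_force: [-0.4, 0.8, 0.0]
opening: 0.345
```

```bash
python3 -c "
from h import *
st()"
```

```text
pos [ 0.4939 -0.3115  0.088 ] yaw -1.0 fix turn [0.0137 0.0022] F [-0.4  0.8  0. ] op 0.345 q [ 0.46  0.86  0.03  1.83 -0.03  0.44  0.49] t 15.1
```

Request:
{"method": "move_arm", "body": {"targets": [[[0.013,0.002,0,0.006,0.012,-0.01,0.25],[0,0.002,0,-0.001,0,-0.025,0.25],[0,0.002,0,0,0,-0.01,0.25],[0,0,0,0,0,-0.003,0.25]]]}}

```text
clock: 15.5
tool_pos: [0.5019, -0.2964, 0.0392]
eef_rot: [1.0, -0.008, -0.001, -0.001]
contact_force: [-0.0, 0.5, 0.0]
opening: 0.345
```

```bash
python3 -c "
from h import *
st()"
```

```text
pos [ 0.5019 -0.2964  0.0392] yaw -0.9 fix turn [-0.0029 -0.0012] F [-0.   0.5  0. ] op 0.345 q [ 0.45  0.95  0.01  1.83 -0.04  0.37  0.48] t 15.5
```

Position is within 3 mm of the target. Lowering about 8 mm until contact.

Request:
{"method": "move_arm", "body": {"targets": [[[0,0,0,-0.001,-0.002,-0.004,0.25],[0,0,0,0,0,-0.003,0.25],[0,0,0,0,0,-0.001,0.25]]]}}

```text
clock: 15.8
tool_pos: [0.5031, -0.2987, 0.0334]
eef_rot: [1.0, -0.008, 0.002, -0.001]
contact_force: [0.6, 0.7, -1.1]
opening: 0.341
```

Request:
{"method": "move_arm", "body": {"targets": [[[0,0.003,0,-0.002,0,-0.002,0.25],[0,0,0,0,0,-0.001,0.25]]]}}

```text
clock: 16.0
tool_pos: [0.5014, -0.2993, 0.0313]
eef_rot: [1.0, -0.008, 0.001, -0.0]
contact_force: [-0.6, 0.5, 0.2]
opening: 0.344
```

Request:
{"method": "move_arm", "body": {"targets": [[[0,0,0,0,0,-0.001,0.25],[0,0,0,0,0,0,0.38],[0,0,0,0,0,0,0.45],[0,0,0,0,0,0,0.55]]]}}

```text
clock: 16.4
tool_pos: [0.5018, -0.2996, 0.0312]
eef_rot: [1.0, -0.008, 0.001, 0.0]
contact_force: [-0.2, 0.2, 0.4]
opening: 0.517
```

Request:
{"method": "move_arm", "body": {"targets": [[[0,0,0,0,0,0.01,0.55],[0,0,0,0,0,0.03,0.6],[0,0,0,0,0,0.045,0.6],[0,0,0,0,0.01,0.045,0.6],[0,0,0.05,0,0.03,0.03,0.6]]]}}

```text
clock: 16.9
tool_pos: [0.4976, -0.262, 0.194]
eef_rot: [1.0, 0.014, -0.002, 0.0]
contact_force: [1.2, -0.3, 0.2]
opening: 0.599
```

Request:
{"method": "move_arm", "body": {"targets": [[[0,0,0.06,0,0.045,0.01,0.6],[0,0,0.06,0,0.045,0,0.6],[0,0,0.06,-0.005,0.045,0,0.6],[0,0,0.06,-0.005,0.045,0,0.6],[0,0,0.06,-0.005,0.045,0,0.6]]]}}

```text
clock: 17.4
tool_pos: [0.4854, -0.0349, 0.2145]
eef_rot: [0.986, 0.165, 0.007, 0.004]
contact_force: [1.3, 1.2, 0.4]
opening: 0.597
```

```bash
python3 -c "
from h import *
st()
s=shot('side');t=shot('top')
hcat('bot3.png',crop(t['frame'],345,465,165,225,4),crop(s['frame'],285,360,120,195,4))
for n,i in(('t',t),('s',s)): print(n,[(np.round(d['centre'],1).tolist(),round(d['score'],2)) for d in r.find_in(i,'amber_bottle')[:3]])"
```

```text
pos [ 0.4854 -0.0349  0.2145] yaw 19.0 fix turn [0.0053 0.0156] F [1.3 1.2 0.4] op 0.597 q [-0.02  0.56 -0.01  2.03  0.02  0.53  0.29] t 17.4
(300, 788, 3)
t [([187.6, 427.0], 0.42)]
s [([152.0, 332.3], 0.3)]
```

View pics/bot3.png

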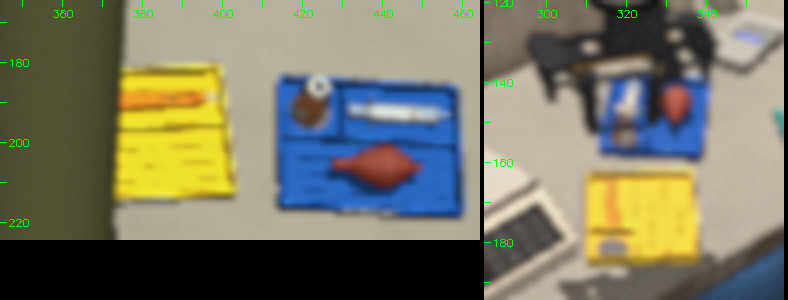

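The bottle stands upright in the blue cell at (422,190), with the bulb beside it in the bay. Now the vial, after a check on the squeeze bottle near it.

```bash
python3 -c "
from h import *
s=shot('side'); t=shot('top')
print('spray base',toworld(s,313,271,0),'left edge',toworld(s,310,261,0),'flask base',toworld(s,288,312,0),'cap tri',tri(t,(144.5,172),s,(279,270)))
print('flask tri',[ (np.round(d['centre'],1).tolist(),d['score'],toworld(t,*d['centre'],.05)) for d in r.find_in(t,'flask')[:3]])
"
```

```text
spray base [0.61250917 0.63861266 0.        ] left edge [0.6480304  0.62823251 0.        ] flask base [0.48218476 0.52777366 0.        ] cap tri [0.6077 0.6108 0.1432]
flask tri [([190.2, 202.5], 0.55, array([0.47314975, 0.50715478, 0.05      ]))]
```

Request:
{"method": "move_arm", "body": {"targets": [[[0,0.01,0.04,0,0.045,0.01,0.55],[0,0,0.04,0,0.045,0,0.55],[0,0,0.04,0,0.045,0,0.55],[0,0,0.04,0,0.045,0,0.55],[0,0,0.03,0,0.045,0,0.55]]]}}

```text
clock: 18.25
tool_pos: [0.4888, 0.1744, 0.2246]
eef_rot: [0.971, 0.24, 0.002, 0.008]
contact_force: [0.2, 0.7, 0.1]
opening: 0.55
```

```bash
python3 -c "
from h import *
st()"
```

```text
pos [0.4888 0.1744 0.2246] yaw 27.7 fix turn [0.0146 0.0084] F [0.2 0.7 0.1] op 0.55 q [-0.45  0.58  0.01  1.92  0.02  0.64  0.02] t 18.25
```

Request:
{"method": "move_arm", "body": {"targets": [[[0.014,0.008,0.02,0.007,0.045,0,0.55],[0,0,0.02,0.008,0.045,0,0.55],[0,0,0,0.008,0.045,0,0.55],[0,0,0,0.008,0.045,0,0.55],[0,0,0,0.007,0.045,0,0.55]]]}}

```text
clock: 18.75
tool_pos: [0.5325, 0.3983, 0.2246]
eef_rot: [0.968, 0.252, -0.0, 0.003]
contact_force: [1.0, 0.2, -0.2]
opening: 0.55
```

Request:
{"method": "move_arm", "body": {"targets": [[[0,0,0,0.004,0.01,-0.02,0.55],[0,0,0,0,0,-0.03,0.55],[0,0.003,0,-0.001,0,-0.03,0.55],[0,0,0,0,0,-0.01,0.55]]]}}

```text
clock: 19.15
tool_pos: [0.5409, 0.4135, 0.1327]
eef_rot: [0.968, 0.251, 0.003, -0.001]
contact_force: [-0.6, -0.3, -0.3]
opening: 0.55
```

```bash
python3 -c "
from h import *
st()"
```

```text
pos [0.5409 0.4135 0.1327] yaw 29.1 fix turn [-0.0026  0.0049] F [-0.6 -0.3 -0.3] op 0.55 q [-0.73  0.9   0.01  1.49 -0.01  0.75 -0.2 ] t 19.15
```

Request:
{"method": "move_arm", "body": {"targets": [[[0,0.004,0,-0.009,0.009,0,0.55],[0,0,0,0,0,-0.015,0.55],[0,0.002,0,-0.001,0,-0.015,0.55]]]}}

```text
clock: 19.45
tool_pos: [0.534, 0.4211, 0.1035]
eef_rot: [0.969, 0.248, 0.002, -0.002]
contact_force: [0.6, 0.2, -0.6]
opening: 0.549
```

```bash
python3 -c "
from h import *
st()
s=shot('side')
hcat('v1.png',crop(s['frame'],265,335,205,295,6))"
```

```text
pos [0.534  0.4211 0.1035] yaw 28.7 fix turn [-0.0038  0.0024] F [ 0.6  0.2 -0.6] op 0.549 q [-0.74  0.94  0.01  1.5  -0.02  0.7  -0.22] t 19.45
(540, 424, 3)
```

View pics/v1.png

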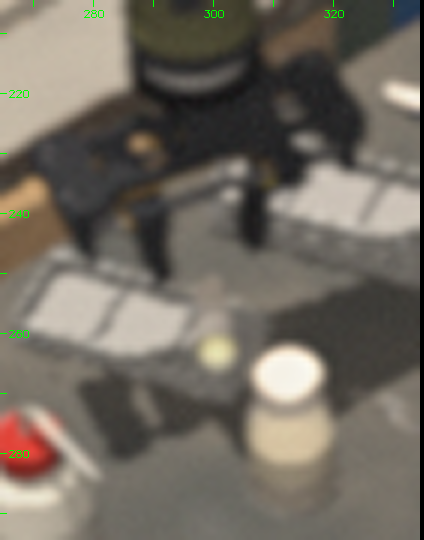

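The vial (300,255) is centred between the fingers (292 and 307). Descending.

Request:
{"method": "move_arm", "body": {"targets": [[[0,0.003,0.02,-0.003,0.002,-0.015,0.55],[0,0.002,0,-0.001,0,-0.018,0.55],[0,0.002,0,-0.001,0,-0.018,0.55],[0,0.002,0,-0.001,0,-0.01,0.55]]]}}

```text
clock: 19.9
tool_pos: [0.5266, 0.4238, 0.0374]
eef_rot: [0.966, 0.26, -0.003, -0.003]
contact_force: [0.7, -0.3, 0.7]
opening: 0.547
```

```bash
python3 -c "
from h import *
st()"
```

```text
pos [0.5266 0.4238 0.0374] yaw 30.1 fix turn [-0.0045 -0.0082] F [ 0.7 -0.3  0.7] op 0.547 q [-0.74  1.03 -0.    1.52 -0.01  0.6  -0.2 ] t 19.9
```

Request:
{"method": "move_arm", "body": {"targets": [[[-0.004,-0.008,0,0.005,-0.001,0,0.5],[0,0,0,0,0,0,0.4],[0,0,0,0,0,0,0.3]]], "force": 8}}

```text
clock: 20.2
tool_pos: [0.5314, 0.4222, 0.0356]
eef_rot: [0.966, 0.26, -0.001, 0.001]
contact_force: [-0.3, 0.8, -0.4]
opening: 0.345
```

Request:
{"method": "move_arm", "body": {"targets": [[[0,0,0,0,0,0,0.15],[0,0,0,0,0,0,0.15],[0,0,0,0,0,0,0.15]]]}}

```text
clock: 20.5
tool_pos: [0.5326, 0.423, 0.0375]
eef_rot: [0.966, 0.26, 0.001, -0.0]
contact_force: [-0.4, 0.3, 0.6]
opening: 0.247
```

```bash
python3 -c "
from h import *
st()"
```

```text
pos [0.5326 0.423  0.0375] yaw 30.1 fix turn [-0.0006  0.0012] F [-0.4  0.3  0.6] op 0.247 q [-0.74  1.03  0.01  1.51 -0.01  0.6  -0.21] t 20.5
```

Request:
{"method": "move_arm", "body": {"targets": [[[0,0,0,0,0,0.008,0.15],[0,0,0,0,0,0.015,0.15],[0,0,0,0,0,0.03,0.15],[0,0,0,0,0,0.04,0.15],[0,0,0,0,0,0.04,0.15]]], "force": 12}}

```text
clock: 21.0
tool_pos: [0.5292, 0.4204, 0.1731]
eef_rot: [0.966, 0.26, -0.004, 0.002]
contact_force: [0.7, 0.2, -1.0]
opening: 0.246
```

```bash
python3 -c "
from h import *
st()
t,s=shot('top'),shot('side')
print('yel disc T0',toworld(t,190.9,363.9,.003),'S0',toworld(s,135+(584-350)/5-.5,280+186/5-.5,.003))
for z in (0,.05,.1): print('bal corner',z,toworld(t,178.5,355.5,z),toworld(s,179,307,z))
print(tri(t,(178.5,355.5),s,(178.5,307)))
hcat('y1.png',crop(s['frame'],255,355,140,290,4),crop(t['frame'],225,415,145,225,3))
"
```

```text
pos [0.5292 0.4204 0.1731] yaw 30.1 fix turn [ 0.0058 -0.0065] F [ 0.7  0.2 -1. ] op 0.246 q [-0.75  0.85  0.01  1.46 -0.01  0.84 -0.2 ] t 21.0
yel disc T0 [ 0.50245874 -0.08286713  0.003     ] S0 [ 0.50279559 -0.08362251  0.003     ]
bal corner 0 [ 0.55491885 -0.05195806  0.        ] [ 0.54924747 -0.10315957  0.        ]
bal corner 0.05 [ 0.53036133 -0.04913464  0.05      ] [ 0.54256888 -0.03815496  0.05      ]
bal corner 0.1 [ 0.5058038  -0.04631122  0.1       ] [0.53589028 0.02684965 0.1       ]
[ 0.5393 -0.0507  0.0398]
(600, 978, 3)
```

View pics/y1.png

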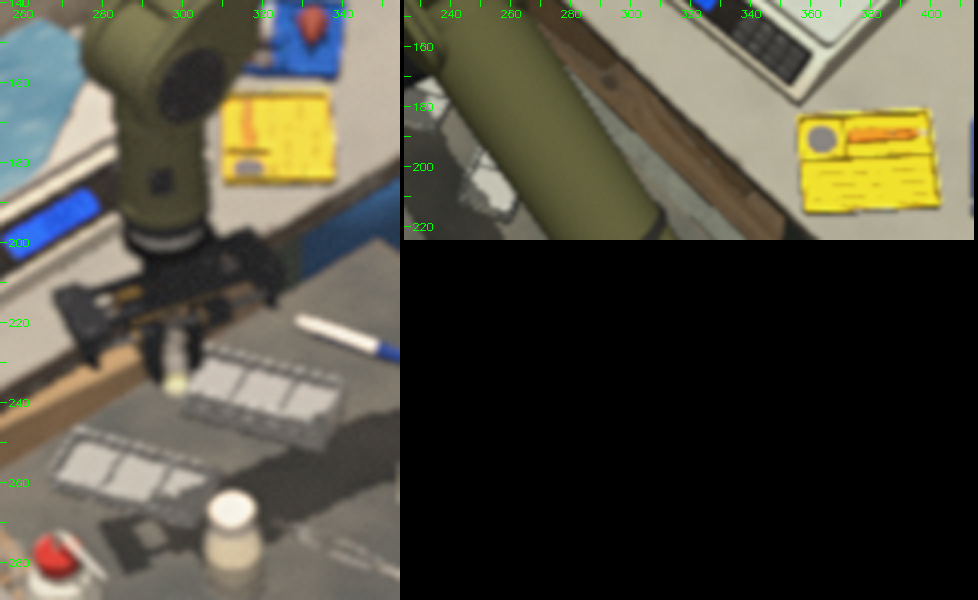

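The vial is held upright and the stock tray is empty. The yellow disc measures (0.5025, -0.083) in both views. Carrying the vial there.

Request:
{"method": "move_arm", "body": {"targets": [[[0.006,-0.006,0,-0.004,-0.025,0.02,0.15],[0,0,-0.09,-0.005,-0.04,0.01,0.15],[0,0,-0.1,-0.005,-0.043,0,0.15],[0,0,-0.1,-0.005,-0.043,0,0.15],[0,0,-0.1,-0.005,-0.043,0,0.15]]]}}

```text
clock: 21.6
tool_pos: [0.5063, 0.2327, 0.2143]
eef_rot: [0.998, 0.067, 0.012, -0.007]
contact_force: [0.1, -0.0, -0.6]
opening: 0.246
```

Request:
{"method": "move_arm", "body": {"targets": [[[0,0,-0.1,-0.003,-0.043,0,0.15],[0,0,-0.1,-0.003,-0.043,0,0.15],[0,0,-0.1,0,-0.043,0,0.15],[0,0,-0.1,0,-0.043,0,0.15],[0,0,-0.1,0,-0.043,0,0.15]]]}}

```text
clock: 22.1
tool_pos: [0.4976, 0.0098, 0.2177]
eef_rot: [0.981, -0.192, 0.015, -0.005]
contact_force: [1.1, -0.4, -1.4]
opening: 0.247
```

Request:
{"method": "move_arm", "body": {"targets": [[[0,0,-0.1,0,-0.035,0,0.15],[0,0,-0.1,0,-0.025,0,0.15],[0,0,-0.1,0,-0.01,0,0.15],[0,0,-0.1,0,0,0,0.15]]]}}

```text
clock: 22.5
tool_pos: [0.496, -0.0719, 0.2205]
eef_rot: [0.918, -0.397, 0.017, -0.001]
contact_force: [-0.7, 0.4, -0.9]
opening: 0.243
```

```bash
python3 -c "
from h import *
st()"
```

```text
pos [ 0.496  -0.0719  0.2205] yaw -46.8 fix turn [0.0129 0.0325] F [-0.7  0.4 -0.9] op 0.243 q [-0.15  0.58  0.31  2.01 -0.31  0.56 -0.45] t 22.5
```

Request:
{"method": "move_arm", "body": {"targets": [[[0.013,0.032,0,0.006,-0.01,-0.02,0.15],[0,0.002,0,-0.001,0,-0.035,0.15],[0,0.002,0,-0.001,0,-0.035,0.15],[0,0.002,0,-0.001,0,-0.025,0.15],[0,0,0,0,0,-0.005,0.15]]]}}

```text
clock: 23.0
tool_pos: [0.5017, -0.0832, 0.101]
eef_rot: [0.917, -0.399, 0.002, -0.001]
contact_force: [-0.3, -0.3, -0.4]
opening: 0.249
```

```bash
python3 -c "
from h import *
st()"
```

```text
pos [ 0.5017 -0.0832  0.101 ] yaw -47.0 fix turn [-0.0004  0.0038] F [-0.3 -0.3 -0.4] op 0.249 q [-0.03  0.8   0.17  2.05 -0.39  0.32 -0.36] t 23.0
```

Request:
{"method": "move_arm", "body": {"targets": [[[0,0.004,0,0,0,-0.025,0.15],[0,0.002,0,-0.001,0,-0.025,0.15],[0,0.002,0,0,0,-0.008,0.15],[0,0,0,0,0,-0.003,0.15]]]}}

```text
clock: 23.4
tool_pos: [0.5035, -0.0834, 0.0417]
eef_rot: [0.917, -0.399, 0.001, -0.0]
contact_force: [-0.7, 0.1, 0.2]
opening: 0.246
```

```bash
python3 -c "
from h import *
st()"
```

```text
pos [ 0.5035 -0.0834  0.0417] yaw -47.0 fix turn [-0.0004  0.0017] F [-0.7  0.1  0.2] op 0.246 q [ 0.01  0.91  0.1   2.05 -0.41  0.2  -0.34] t 23.4
```

Request:
{"method": "move_arm", "body": {"targets": [[[0,0,0,-0.001,0,-0.004,0.15],[0,0,0,0,0,-0.003,0.15],[0,0,0,0,0,-0.001,0.15]]]}}

```text
clock: 23.7
tool_pos: [0.5042, -0.0836, 0.0359]
eef_rot: [0.917, -0.399, 0.003, -0.001]
contact_force: [-0.5, 0.6, -0.8]
opening: 0.246
```

Request:
{"method": "move_arm", "body": {"targets": [[[0,0.003,0,-0.001,0,-0.002,0.15],[0,0,0,0,0,0,0.15]]]}}

```text
clock: 23.9
tool_pos: [0.5036, -0.0837, 0.0346]
eef_rot: [0.917, -0.399, 0.002, -0.001]
contact_force: [0.3, 0.1, -0.3]
opening: 0.24
```

```bash
python3 -c "
from h import *
st()"
```

```text
pos [ 0.5036 -0.0837  0.0346] yaw -47.0 fix turn [0.0007 0.0042] F [ 0.3  0.1 -0.3] op 0.24 q [ 0.02  0.92  0.09  2.05 -0.42  0.18 -0.34] t 23.9
```

Request:
{"method": "move_arm", "body": {"targets": [[[0,0,0,0,0,0,0.3],[0,0,0,0,0,0,0.4],[0,0,0,0,0,0,0.45],[0,0,0,0,0,0.01,0.45],[0,0,0,0,0,0.03,0.45]]]}}

```text
clock: 24.4
tool_pos: [0.5019, -0.0833, 0.0739]
eef_rot: [0.917, -0.399, -0.001, -0.0]
contact_force: [-0.1, 0.3, -0.4]
opening: 0.449
```

Request:
{"method": "move_arm", "body": {"targets": [[[0,0,0,0,0,0.045,0.5],[0,0,0,0,0,0.045,0.5],[0,0,0,0,-0.03,0.03,0.5],[0,0,0,0,-0.045,0.02,0.5],[0,0,0,0,-0.045,0,0.5]]]}}

```text
clock: 24.9
tool_pos: [0.5029, -0.1981, 0.2254]
eef_rot: [0.92, -0.392, 0.001, -0.003]
contact_force: [0.7, -0.4, 0.1]
opening: 0.499
```

```bash
python3 -c "
from h import *
st()
t,s=shot('top'),shot('side')
A=toworld(s,219,328.5,.008);B=toworld(s,230.2,359,.008);print('S0 marker',A,B,np.linalg.norm(A-B),toworld(t,205.8,292.5,.008))
def wm(im,c0,c1,r0,r1,f):
    h=im['frame'][r0:r1,c0:c1].astype(int); m=f(h); y,x=np.nonzero(m.astype(bool)); return np.c_[y+r0,x+c0]
w=lambda h:(h.min(2)>165); b=lambda h:(h[...,2]-h[...,0]>25)
mk=lambda h:w(h)|b(h)
for im,R in((t,(270,300,200,245)),(s,(322,364,214,236))):
    q=wm(im,*R,mk); print(len(q)); W=np.array([toworld(im,*p,.010)[:2] for p in q]); m=W.mean(0); e,v=np.linalg.eigh(np.cov(W.T)); d=v[:,1]; pr=(W-m)@d
    print('mean',m,'mid',m+d*(pr.min()+pr.max())/2,'len',np.ptp(pr),'ang',np.degrees(np.arctan2(d[1],d[0])))
a=crop(t['frame'],260,420,165,245,5); cv2.imwrite('pics/v2.png',np.vstack([a,cv2.copyMakeBorder(crop(s['frame'],300,370,160,200,5),0,0,0,a.shape[1]-350,0)]))
"
```

```text
pos [ 0.5029 -0.1981  0.2254] yaw -46.2 fix turn [-0.0045  0.0039] F [ 0.7 -0.4  0.1] op 0.499 q [ 0.12  0.63  0.29  1.87 -0.28  0.68 -0.24] t 24.9
S0 marker [0.43798506 0.17503141 0.008     ] [0.31292797 0.23614629 0.008     ] 0.1391916102180968 [0.43519293 0.18061121 0.008     ]
125
mean [0.3684611  0.20906631] mid [0.37263222 0.20716033] len 0.13465439958418707 ang 155.44211722285306
105
mean [0.37482064 0.21338433] mid [0.37650159 0.2129441 ] len 0.1350235680722272 ang 165.32445334414749
```

View pics/v2.png

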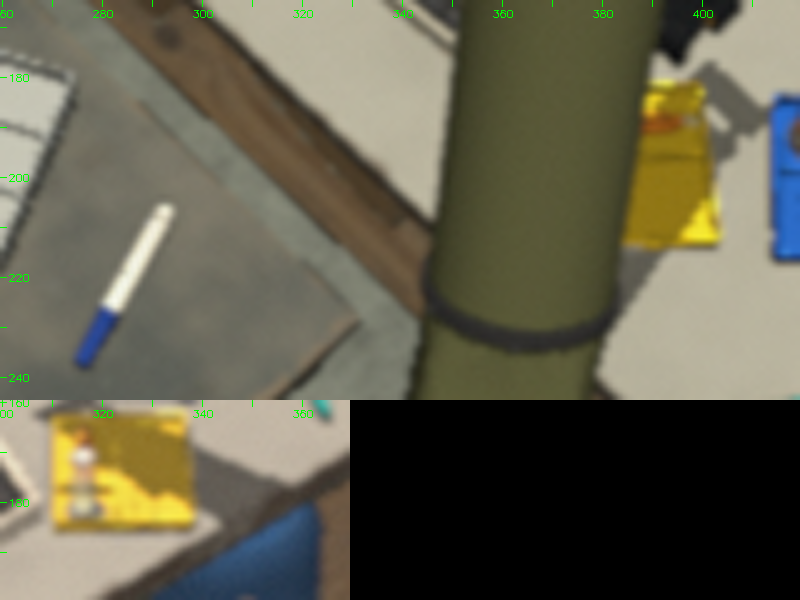

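The vial stands in the yellow cell at (316,176) in the side view. The marker's middle is near (0.375, 0.207) with its axis at 155°, so the jaws need a yaw of 65°. Going there.

Request:
{"method": "move_arm", "body": {"targets": [[[0,0,0.13,-0.004,0.03,0,0.5],[0,0,0.13,-0.004,0.03,0,0.5],[0,0,0.13,-0.004,0.03,0,0.5],[0,0,0.13,-0.004,0.03,0,0.5],[0,0,0.13,-0.004,0.03,0,0.5]]]}}

```text
clock: 25.5
tool_pos: [0.4773, -0.056, 0.2264]
eef_rot: [0.997, -0.079, 0.003, 0.001]
contact_force: [0.0, -0.0, -0.3]
opening: 0.504
```

Request:
{"method": "move_arm", "body": {"targets": [[[0,0,0.13,-0.007,0.03,0,0.5],[0,0,0.13,-0.007,0.03,0,0.5],[0,0,0.13,-0.007,0.03,0,0.5],[0,0,0.13,-0.007,0.03,0,0.5],[0,0,0.13,-0.007,0.03,0,0.5]]]}}

```text
clock: 26.0
tool_pos: [0.4372, 0.1021, 0.2282]
eef_rot: [0.966, 0.258, 0.002, -0.0]
contact_force: [0.2, -0.2, -0.0]
opening: 0.498
```

Request:
{"method": "move_arm", "body": {"targets": [[[0,0,0.13,-0.01,0.025,0,0.5],[0,0,0.13,-0.012,0.025,0,0.5],[0,0,0.13,-0.014,0.025,-0.02,0.5],[0,0,0.13,-0.014,0.02,-0.02,0.5],[0,0,0.1,-0.01,0.01,-0.02,0.5]]]}}

```text
clock: 26.5
tool_pos: [0.3735, 0.2167, 0.1708]
eef_rot: [0.832, 0.554, 0.006, -0.002]
contact_force: [1.4, -0.7, -1.1]
opening: 0.499
```

```bash
python3 -c "
from h import *
st()"
```

```text
pos [0.3735 0.2167 0.1708] yaw 67.3 fix turn [-0.0105  0.0072] F [ 1.4 -0.7 -1.1] op 0.499 q [-0.53  0.6  -0.15  2.22  0.25  0.33  0.28] t 26.5
```

Request:
{"method": "move_arm", "body": {"targets": [[[-0.01,0.007,-0.04,0.013,-0.016,-0.01,0.5],[0,0,0,0,0,-0.03,0.5],[0,0,0,0,0,-0.03,0.5],[0,0,0,0,0,-0.02,0.5],[0,0,0,0,0,-0.005,0.5]]]}}

```text
clock: 27.0
tool_pos: [0.3824, 0.2042, 0.0733]
eef_rot: [0.84, 0.542, -0.001, -0.0]
contact_force: [-0.1, -0.6, 0.5]
opening: 0.503
```

```bash
python3 -c "
from h import *
st()"
```

```text
pos [0.3824 0.2042 0.0733] yaw 65.7 fix turn [-0.0001 -0.0015] F [-0.1 -0.6  0.5] op 0.503 q [-0.58  0.82 -0.03  2.26  0.31  0.07  0.24] t 27.0
```

At z = 0.073 q6 is already down to 0.07, and its lower limit is 0.04. Tilting the fingers about 6° toward the base should give it room.

Request:
{"method": "move_arm", "body": {"targets": [[[-0.03,0.055,0,0.004,-0.003,0,0.5],[-0.025,0.045,0,0.003,-0.003,0,0.5],[0,0,0,0,0,0,0.5]]]}}

```text
clock: 27.3
tool_pos: [0.3875, 0.198, 0.0742]
eef_rot: [0.838, 0.542, -0.061, -0.004]
contact_force: [-0.3, 0.2, 0.2]
opening: 0.503
```

```bash
python3 -c "
from h import *
st()"
```

```text
pos [0.3875 0.198  0.0742] yaw 65.8 fix turn [ 0.0597 -0.1068] F [-0.3  0.2  0.2] op 0.503 q [-0.49  0.83 -0.13  2.15  0.3   0.31  0.27] t 27.3
```

Request:
{"method": "move_arm", "body": {"targets": [[[0,0,0,0,0,-0.02,0.45],[0,0,0,0,0,-0.02,0.45],[0,0,0,0,0,-0.01,0.45]]]}}

```text
clock: 27.6
tool_pos: [0.3885, 0.1993, 0.0265]
eef_rot: [0.838, 0.542, -0.057, -0.004]
contact_force: [-0.9, -0.3, 0.5]
opening: 0.449
```

```bash
python3 -c "
from h import *
st()
s=shot('side'); p=r.get_state()['tool_pos']; print(topix(s,p))
cv2.imwrite('pics/m1.png',crop(s['frame'],315,375,200,245,8))
"
```

```text
pos [0.3885 0.1993 0.0265] yaw 65.8 fix turn [ 0.0544 -0.0992] F [-0.9 -0.3  0.5] op 0.449 q [-0.52  0.93 -0.08  2.16  0.32  0.18  0.26] t 27.6
(np.float64(220.17868634951284), np.float64(340.5307105683403))
```

View pics/m1.png

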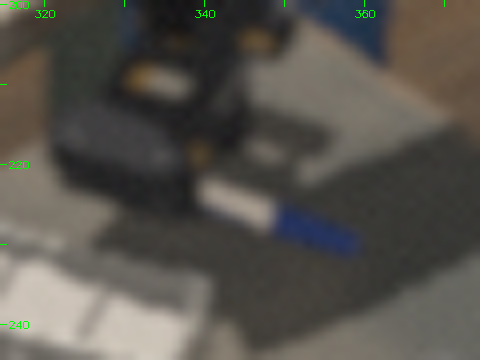

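The marker runs between the fingers. Dropping the last 10 mm and closing.

Request:
{"method": "move_arm", "body": {"targets": [[[0,0,0,0,0,-0.006,0.45],[0,0,0,0,0,-0.004,0.45],[0,0,0,0,0,0,0.35]]], "force": 12}}

```text
clock: 27.95
tool_pos: [0.3876, 0.1994, 0.0164]
eef_rot: [0.838, 0.543, -0.057, -0.004]
contact_force: [-0.4, -0.4, 0.3]
opening: 0.382
```

Request:
{"method": "move_arm", "body": {"targets": [[[0,0,0,0,0,0,0.1],[0,0,0,0,0,0,0.1],[0,0,0,0,0,0,0.1],[0,0,0,0,0,0,0.1]]]}}

```text
clock: 28.35
tool_pos: [0.3881, 0.1997, 0.0175]
eef_rot: [0.838, 0.542, -0.056, -0.004]
contact_force: [-0.2, -0.4, 0.6]
opening: 0.163
```

```bash
python3 -c "
from h import *
st()"
```

```text
pos [0.3881 0.1997 0.0175] yaw 65.8 fix turn [ 0.0539 -0.0978] F [-0.2 -0.4  0.6] op 0.163 q [-0.53  0.95 -0.07  2.16  0.32  0.16  0.25] t 28.35
```

Request:
{"method": "move_arm", "body": {"targets": [[[0,0,0,0,0,0.01,0.1],[0,0,0,0,0,0.03,0.1],[0.04,-0.02,0,0,-0.01,0.04,0.1],[0.04,-0.02,0,0.01,-0.03,0.04,0.1],[0,0,-0.1,0.01,-0.04,0.02,0.1]]]}}

```text
clock: 28.85
tool_pos: [0.4065, 0.124, 0.1619]
eef_rot: [0.861, 0.507, -0.014, -0.029]
contact_force: [1.8, 0.2, 0.2]
opening: 0.159
```

Request:
{"method": "move_arm", "body": {"targets": [[[0,0,-0.13,0.01,-0.04,0,0.1],[0,0,-0.13,0.01,-0.04,0,0.1],[0,0,-0.13,0.006,-0.04,0,0.1],[0,0,-0.13,0.005,-0.04,0,0.1],[0,0,-0.13,0.004,-0.04,0,0.1]]]}}

```text
clock: 29.35
tool_pos: [0.4441, -0.084, 0.1698]
eef_rot: [0.981, 0.193, 0.002, -0.029]
contact_force: [0.9, 0.0, 0.2]
opening: 0.164
```

Request:
{"method": "move_arm", "body": {"targets": [[[0,0,-0.13,0,-0.035,0,0.1],[0,0,-0.1,0,-0.025,0,0.1],[0,0,-0.1,0,-0.01,0,0.1]]]}}

```text
clock: 29.65
tool_pos: [0.4427, -0.1629, 0.1721]
eef_rot: [0.999, 0.018, 0.008, -0.027]
contact_force: [-1.4, -0.2, 0.4]
opening: 0.161
```

```bash
python3 -c "
from h import *
st()"
```

```text
pos [ 0.4427 -0.1629  0.1721] yaw 2.0 fix turn [-0.0541  0.0151] F [-1.4 -0.2  0.4] op 0.161 q [ 0.36  0.63 -0.11  2.09  0.02  0.42  0.29] t 29.65
```

Request:
{"method": "move_arm", "body": {"targets": [[[0.012,0.055,0.024,0.001,0.007,-0.03,0.1],[0,0.05,0,0,0,-0.04,0.1],[0,0,0,0,0,-0.03,0.1],[0,0,0,0,0,-0.01,0.1]]]}}

```text
clock: 30.05
tool_pos: [0.4445, -0.1605, 0.0637]
eef_rot: [0.998, 0.023, -0.042, -0.032]
contact_force: [-0.3, 0.8, 0.3]
opening: 0.156
```

```bash
python3 -c "
from h import *
st()"
```

```text
pos [ 0.4445 -0.1605  0.0637] yaw 2.6 fix turn [-0.062 -0.086] F [-0.3  0.8  0.3] op 0.156 q [ 0.32  0.86 -0.07  2.06  0.05  0.32  0.27] t 30.05
```

Request:
{"method": "move_arm", "body": {"targets": [[[0,0,0.014,-0.001,0.005,-0.015,0.1],[0,0,0,0,0,-0.015,0.1],[0,0,0,0,0,-0.008,0.1],[0,0,0,0,0,-0.002,0.1]]]}}

```text
clock: 30.45
tool_pos: [0.4433, -0.1554, 0.0248]
eef_rot: [0.998, 0.03, -0.042, -0.032]
contact_force: [-0.2, 0.0, -0.7]
opening: 0.161
```

```bash
python3 -c "
from h import *
st()"
```

```text
pos [ 0.4433 -0.1554  0.0248] yaw 3.4 fix turn [-0.0614 -0.0863] F [-0.2  0.  -0.7] op 0.161 q [ 0.3   0.94 -0.06  2.07  0.06  0.24  0.27] t 30.45
```

Now the last 3–4 mm, then release.

Request:
{"method": "move_arm", "body": {"targets": [[[0,0,0,0,0,-0.003,0.1],[0,0,0,0,0,-0.001,0.1],[0,0,0,0,0,0,0.22],[0,0,0,0,0,0,0.25]]]}}

```text
clock: 30.85
tool_pos: [0.4443, -0.156, 0.0229]
eef_rot: [0.998, 0.03, -0.041, -0.031]
contact_force: [0.2, -0.2, -0.3]
opening: 0.252
```

Request:
{"method": "move_arm", "body": {"targets": [[[0,0,0,0,0,0.01,0.25],[0,0,0,0,0,0.03,0.3],[-0.06,-0.086,0,0,0,0.045,0.5],[0,0,0,0,0.01,0.04,0.8],[0,0,0.05,0,0.045,0.01,1]]]}}

```text
clock: 31.35
tool_pos: [0.4435, -0.1061, 0.1635]
eef_rot: [0.999, 0.049, 0.003, 0.002]
contact_force: [1.4, 0.2, -0.6]
opening: 0.549
```

Request:
{"method": "move_arm", "body": {"targets": [[[0,0,0.13,0.01,0.045,0.02,1],[0,0,0.13,0.01,0.045,0.02,1],[0,0,0.13,0.005,0.045,0,1],[0,0,0.13,0.005,0.045,0,1],[0,0,0.13,0.005,0.045,0,1]]]}}

```text
clock: 31.85
tool_pos: [0.4779, 0.1246, 0.213]
eef_rot: [0.927, 0.374, 0.009, 0.003]
contact_force: [0.6, 0.3, -1.0]
opening: 0.994
```

```bash
python3 -c "
from h import *
st()
t,s=shot('top'),shot('side')
a=cv2.copyMakeBorder(crop(s['frame'],255,350,135,275,4),0,0,0,0,0); b=crop(t['frame'],345,465,165,225,3); c=crop(t['frame'],220,330,140,235,3)
h=np.zeros((560,740,3),np.uint8); h[:560,:380]=a; h[:180,380:740]=b; h[190:475,380:710]=c; cv2.imwrite('pics/chk.png',h)"
```

```text
pos [0.4779 0.1246 0.213 ] yaw 43.9 fix turn [-0.0011  0.0188] F [ 0.6  0.3 -1. ] op 0.994 q [-0.25  0.57 -0.15  2.01  0.17  0.55  0.24] t 31.85
```

View pics/chk.png

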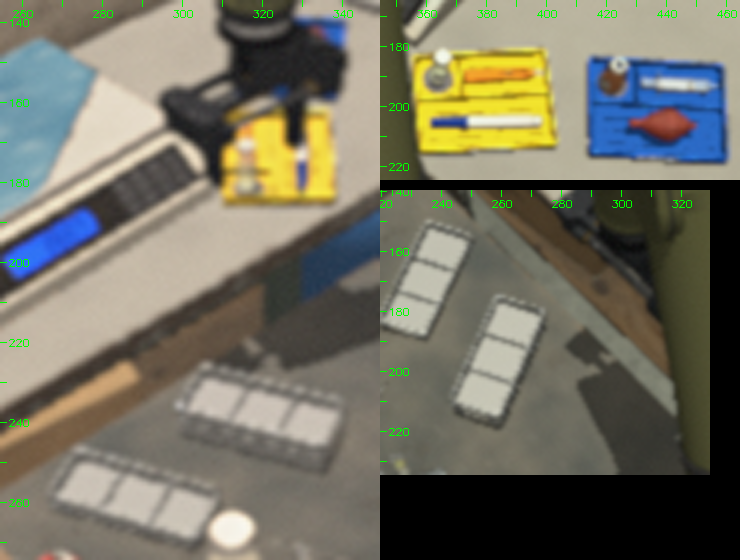

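Both kits are complete: the pen and vial are in the yellow tray, the bottle and bulb in the blue one. The stock tray is empty. I'll refine the two grey tray poses numerically from the bright cell floors.

```bash
cat > g.py <<'E'
from h import *
def floors(im,x,y,zf,yaw=-1.866,W=.040,L=.09):
    # refine by correlating bright cell-floor model (3 cells) in rectified plane at height zf
    N=.0005; n=320; g=(np.arange(n)-n/2)*N
    yy,xx=np.meshgrid(g,g,indexing='ij'); P=np.stack([xx+x,yy+y,np.full_like(xx,zf),np.ones_like(xx)],-1)
    c=(P@np.linalg.inv(im['T']).T)[...,:3]*[1,-1,-1]; u=c@im['K'].T; m=(u[...,:2]/u[...,2:]).astype(np.float32)
    rec=cv2.remap(cv2.cvtColor(im['frame'],cv2.COLOR_RGB2GRAY),m[...,0],m[...,1],cv2.INTER_CUBIC).astype(float)
    b=(rec>140).astype(np.uint8); b=cv2.morphologyEx(b,cv2.MORPH_CLOSE,np.ones((13,13),np.uint8))
    k,lab,stt,cen=cv2.connectedComponentsWithStats(b); i=1+np.argmax(stt[1:,4]); pts=np.argwhere(lab==i)[:,::-1].astype(np.float32)
    (cx,cy),(w,h),a=cv2.minAreaRect(pts); box=cv2.boxPoints(((cx,cy),(w,h),a))
    e=box[1]-box[0],box[2]-box[1]; l=max(e,key=np.linalg.norm); ang=np.degrees(np.arctan2(l[1],l[0]))
    ang=(ang+90)%180-90
    mc=pts.mean(0)
    return np.round([x+(cx-n/2)*N,y+(cy-n/2)*N,x+(mc[0]-n/2)*N,y+(mc[1]-n/2)*N,ang,min(w,h)*N,max(w,h)*N],4)
E
python3 - <<'E'
from g import *
for n in('top','side'):
    im=shot(n)
    print(n,'stock',floors(im,.577,.4015,.006),'stack',floors(im,.461,.300,.024))
E
```

```text
top stock [  0.5803   0.4062   0.5795   0.4067 -19.8769   0.0608   0.1468] stack [  0.4664   0.3039   0.466    0.3039 -17.3695   0.0606   0.1471]
side stock [  0.5633   0.4099   0.5724   0.4059 -27.4076   0.0753   0.1833] stack [  0.4663   0.2988   0.4654   0.2996 -17.5924   0.0548   0.1499]
```

Request:
{"method": "move_arm", "body": {"targets": [[[0,0.018,0.1,0.014,0.042,0,1],[0,0,0.1,0.014,0.042,0,1],[0,0,0.1,0.014,0.042,0,1],[0,0,0.1,0.014,0.042,0,1],[0,0,0.08,0.014,0.042,0,1]]]}}

```text
clock: 32.55
tool_pos: [0.5486, 0.3165, 0.2131]
eef_rot: [0.817, 0.576, -0.007, 0.008]
contact_force: [1.6, 0.8, 0.5]
opening: 1.0
```

Request:
{"method": "move_arm", "body": {"targets": [[[0,0,0,0.014,0.03,-0.02,1],[0,0,0,0.006,0.015,-0.03,1],[0,0,0,0,0,-0.03,1],[0,0,0,0,0,-0.02,1],[0,0,0,0,0,0,1]]]}}

```text
clock: 33.05
tool_pos: [0.5733, 0.358, 0.1107]
eef_rot: [0.82, 0.572, -0.007, 0.01]
contact_force: [-0.6, -0.5, -0.1]
opening: 0.998
```

```bash
python3 -c "
from h import *
st()"
```

```text
pos [0.5733 0.358  0.1107] yaw 69.8 fix turn [0.0241 0.    ] F [-0.6 -0.5 -0.1] op 0.998 q [-0.52  0.93 -0.23  1.49  0.29  0.77  0.35] t 33.05
```

Request:
{"method": "move_arm", "body": {"targets": [[[0.024,0,0.03,0.004,0.03,0,1],[0,0,0,0.003,0.016,-0.01,1],[0,0,0,0,0,-0.02,1],[0,0,0,-0.001,0,-0.02,1],[0,0,0,0,0,0,1]]]}}

```text
clock: 33.55
tool_pos: [0.5858, 0.3942, 0.0654]
eef_rot: [0.815, 0.579, 0.0, 0.004]
contact_force: [-0.8, -0.8, -0.1]
opening: 1.001
```

```bash
python3 -c "
from h import *
st()"
```

```text
pos [0.5858 0.3942 0.0654] yaw 70.7 fix turn [0.0062 0.0053] F [-0.8 -0.8 -0.1] op 1.001 q [-0.55  1.02 -0.22  1.41  0.3   0.74  0.34] t 33.55
```

Request:
{"method": "move_arm", "body": {"targets": [[[0.006,0.005,0.014,-0.008,0.01,0,1],[0,0,0,0,0,-0.01,1],[0,0,0,0,0,0,1]]]}}

```text
clock: 33.85
tool_pos: [0.58, 0.403, 0.0592]
eef_rot: [0.812, 0.583, 0.002, 0.001]
contact_force: [0.3, -0.3, -0.9]
opening: 1.002
```

```bash
python3 -c "
from h import *
st()"
```

```text
pos [0.58   0.403  0.0592] yaw 71.4 fix turn [-0.001   0.0041] F [ 0.3 -0.3 -0.9] op 1.002 q [-0.56  1.03 -0.23  1.41  0.3   0.73  0.34] t 33.85
```

Request:
{"method": "move_arm", "body": {"targets": [[[0,0.004,0,-0.001,0.001,-0.015,1],[0,0.002,0,-0.001,0,-0.015,1],[0,0.002,0,-0.001,0,-0.01,1],[0,0,0,0,0,-0.003,1]]]}}

```text
clock: 34.25
tool_pos: [0.5774, 0.4042, 0.0139]
eef_rot: [0.812, 0.583, -0.001, -0.002]
contact_force: [-0.3, 0.1, 0.0]
opening: 1.003
```

```bash
python3 -c "
from h import *
st()"
```

```text
pos [0.5774 0.4042 0.0139] yaw 71.4 fix turn [-0.0019 -0.003 ] F [-0.3  0.1  0. ] op 1.003 q [-0.57  1.1  -0.22  1.41  0.31  0.67  0.33] t 34.25
```

Request:
{"method": "move_arm", "body": {"targets": [[[0,0,0,0.001,0,0.004,1],[0,0,0,0,0,0,0.8],[0,0,0,0,0,0,0.65],[0,0,0,0,0,0,0.65],[0,0,0,0,0,0,0.65]]], "force": 15}}

```text
clock: 34.75
tool_pos: [0.5786, 0.4043, 0.0179]
eef_rot: [0.812, 0.583, -0.001, -0.002]
contact_force: [0.7, -0.2, -0.9]
opening: 0.726
```

Request:
{"method": "move_arm", "body": {"targets": [[[0,0,0,0,0,0,0.65],[0,0,0,0,0,0,0.65]]]}}

```text
clock: 34.95
tool_pos: [0.5786, 0.4042, 0.0181]
eef_rot: [0.812, 0.583, -0.001, -0.002]
contact_force: [-1.1, 1.1, -1.2]
opening: 0.726
```

Run:
```python
from g import *
st()
im=shot('top'); print(floors(im,.577,.4015,.006),floors(im,.461,.300,.024))
im=shot('side'); print(floors(im,.461,.300,.024))
```

```text
pos [0.5786 0.4042 0.0181] yaw 71.4 fix turn [-0.0019 -0.0029] F [-1.1  1.1 -1.2] op 0.726 q [-0.57  1.09 -0.22  1.41  0.31  0.68  0.33] t 34.95Traceback (most recent call last):
  File "<stdin>", line 3, in <module>
  File "g.py", line 9, in floors
    k,lab,stt,cen=cv2.connectedComponentsWithStats(b); i=1+np.argmax(stt[1:,4]); pts=np.argwhere(lab==i)[:,::-1].astype(np.float32)
                                                           ~~~~~~~~~^^^^^^^^^^^
    return _wrapfunc(a, 'argmax', axis=axis, out=out, **kwds)
    return bound(*args, **kwds)
ValueError: attempt to get argmax of an empty sequence
```

The tray is gripped at 63.9 mm, as expected. Lifting and carrying it above the stack.

Request:
{"method": "move_arm", "body": {"targets": [[[0,0,0,0,0,0.01,0.65],[0,0,0,0,0,0.03,0.65],[0,0,0,0,0,0.04,0.65],[0,0,0.02,-0.01,-0.01,0.03,0.65],[0,0,0,-0.025,-0.022,0,0.65]]], "force": 25}}

```text
clock: 35.5
tool_pos: [0.5443, 0.3741, 0.1326]
eef_rot: [0.806, 0.592, 0.001, -0.002]
contact_force: [-0.1, 1.0, -1.0]
opening: 0.723
```

Request:
{"method": "move_arm", "body": {"targets": [[[0,0,0,-0.032,-0.028,0,0.65],[0,0,0,-0.025,-0.022,0,0.65],[0,0,0,-0.015,-0.012,0,0.65],[0,0,0,-0.005,-0.005,-0.005,0.65]]]}}

```text
clock: 35.9
tool_pos: [0.4638, 0.3033, 0.1336]
eef_rot: [0.806, 0.591, 0.004, -0.002]
contact_force: [0.8, 0.5, -1.5]
opening: 0.727
```

Run:
```python
from g import *
st()
im=shot('side'); print(floors(im,.461,.300,.024))
```

```text
pos [0.4638 0.3033 0.1336] yaw 72.5 fix turn [-0.0076  0.0046] F [ 0.8  0.5 -1.5] op 0.727 q [-0.52  0.77 -0.23  1.89  0.32  0.51  0.29] t 35.9
[5.30400e-01 2.77300e-01 5.29800e-01 2.78500e-01 7.01148e+01 1.56000e-02
 4.36000e-02]
```

Request:
{"method": "move_arm", "body": {"targets": [[[-0.007,0.006,0,-0.001,-0.001,-0.025,0.65],[0,0.002,0,-0.001,0,-0.025,0.65],[0,0.001,0,0,0,-0.012,0.65],[0,0,0,0,0,-0.003,0.65]]]}}

```text
clock: 36.35
tool_pos: [0.464, 0.3034, 0.0695]
eef_rot: [0.806, 0.591, 0.001, -0.001]
contact_force: [0.2, -0.7, -1.4]
opening: 0.725
```

Run:
```python
from g import *
st()
```

```text
pos [0.464  0.3034 0.0695] yaw 72.5 fix turn [-0.0031  0.0003] F [ 0.2 -0.7 -1.4] op 0.725 q [-0.56  0.88 -0.18  1.91  0.36  0.39  0.26] t 36.35
```

Request:
{"method": "move_arm", "body": {"targets": [[[-0.003,0,0,0,-0.001,-0.005,0.65],[0,0,0,0,0,-0.004,0.65],[0,0,0,0,0,-0.002,0.65]]]}}

```text
clock: 36.65
tool_pos: [0.4655, 0.3036, 0.0593]
eef_rot: [0.807, 0.591, 0.002, 0.0]
contact_force: [-0.2, 0.5, 0.1]
opening: 0.726
```

Request:
{"method": "move_arm", "body": {"targets": [[[0,0,0,0,0,-0.002,0.65],[0,0,0,0,0,-0.001,0.65]]]}}

```text
clock: 36.85
tool_pos: [0.4659, 0.3039, 0.0566]
eef_rot: [0.807, 0.591, 0.002, 0.0]
contact_force: [-0.3, 0.8, -1.8]
opening: 0.721
```

The TCP is at 0.0566 with no contact force, below the height for sitting on the rim (0.058), so the foot is entering.

Request:
{"method": "move_arm", "body": {"targets": [[[0,0,0,-0.001,-0.001,-0.002,0.65],[0,0,0,0,0,-0.001,0.65]]]}}

```text
clock: 37.05
tool_pos: [0.465, 0.3029, 0.0539]
eef_rot: [0.807, 0.591, 0.003, 0.0]
contact_force: [-0.2, 0.1, -0.1]
opening: 0.721
```

Request:
{"method": "move_arm", "body": {"targets": [[[0,0,0,0,0,-0.001,0.65]]]}}

```text
clock: 37.15
tool_pos: [0.4651, 0.3029, 0.0535]
eef_rot: [0.807, 0.591, 0.003, 0.0]
contact_force: [-1.7, 0.6, 14.0]
opening: 0.72
```

It seated at 0.0535 with a 14 N reaction (0.0541 expected). Releasing and backing off.

Request:
{"method": "move_arm", "body": {"targets": [[[0,0,0,0,0,0,0.78],[0,0,0,0,0,0,0.9],[0,0,0,0,0,0,0.95],[0,0,0,0,0,0.01,0.95],[0,0,0,0,0,0.03,0.95]]]}}

```text
clock: 37.65
tool_pos: [0.4635, 0.3019, 0.0924]
eef_rot: [0.806, 0.591, 0.0, 0.0]
contact_force: [0.6, 0.5, 1.2]
opening: 0.951
```

Request:
{"method": "move_arm", "body": {"targets": [[[0,0,0,0,0,0.045,1],[0,0,0,0,0,0.045,1],[0,0,0,0,-0.03,0.04,1],[0,0,-0.1,0,-0.045,0.02,1],[0,0,-0.1,0,-0.045,0,1]]]}}

```text
clock: 38.15
tool_pos: [0.4636, 0.1887, 0.2531]
eef_rot: [0.86, 0.511, 0.007, -0.002]
contact_force: [0.5, 0.0, -0.7]
opening: 0.999
```

Request:
{"method": "move_arm", "body": {"targets": [[[0,0,-0.1,0,-0.045,0,1],[0,0,-0.1,0,-0.045,0,1],[0,0,-0.1,0,-0.045,0,1],[0,0,0,0,0,0,1],[0,0,0,0,0,0,1]]]}}

```text
clock: 38.65
tool_pos: [0.4627, 0.0414, 0.2584]
eef_rot: [0.931, 0.365, 0.01, 0.002]
contact_force: [0.4, 0.8, -0.0]
opening: 1.0
```

Run:
```python
from g import *
st()
t,s=shot('top'),shot('side')
print('tray at floor z .042',floors(t,.464,.302,.042),floors(s,.464,.302,.042))
h=np.zeros((600,790,3),np.uint8); a=crop(s['frame'],290,350,215,255,6); h[:240,:360]=a
b=crop(t['frame'],235,295,160,225,6); h[:390,370:730]=b
c=crop(t['frame'],345,500,165,225,3); h[400:580,300:765]=c
d=crop(s['frame'],285,360,115,195,4); h[250:570,:300]=d
cv2.imwrite('pics/fin.png',h)
```

```text
pos [0.4627 0.0414 0.2584] yaw 42.8 fix turn [-0.0034  0.0204] F [ 0.4  0.8 -0. ] op 1.0 q [-0.06  0.47 -0.2   2.04  0.15  0.63  0.39] t 38.65
tray at floor z .042 [  0.4655   0.3035   0.4653   0.3034 -18.1561   0.0613   0.1474] [  0.4658   0.2981   0.4644   0.2988 -17.1456   0.0542   0.1508]
```

View pics/fin.png

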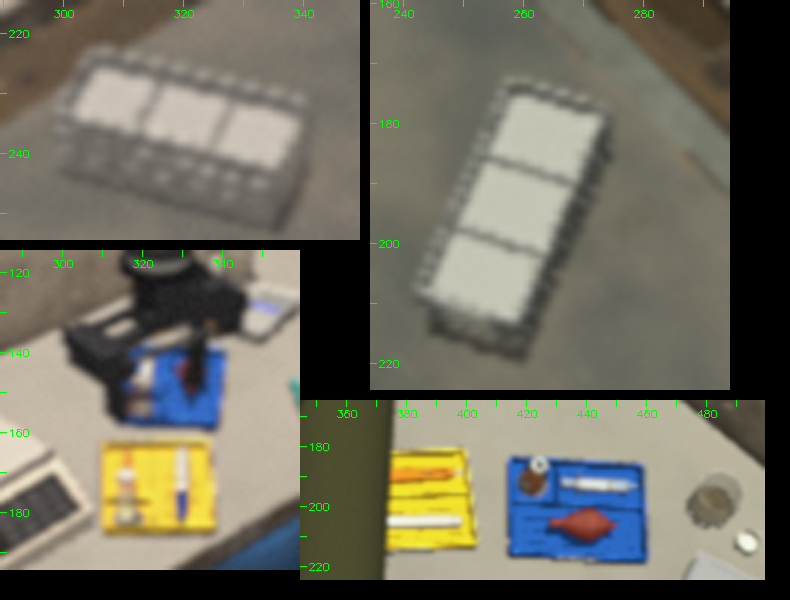

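The tray sits level on the stack. Its position matches the stack measured earlier to about 1 mm in both cameras. Both kits are in order, and the beaker and flask haven't moved. Handing in.

```bash
python3 -c "
from h import *
print(r.finish_job())"
```

```text
the job is handed in; nothing more can be done
None
```

The job was handed in at about 38.8 s of robot time, against the 144 s limit; the hand-in gives no verdict.

**Blue kit tray:** the bottle stands upright in the square cell and the bulb lies in the long bay. Both show in the last pictures.

**Yellow kit tray:** the vial stands upright in the square cell and the marker pen lies in the long bay. Both show in the last side view. The arm hid part of this tray from above.

**Stock tray:** it went on the stack last, after both kits were complete.
- **Height:** the tool stopped at 53.5 mm with about 14 N of contact. I expected 54.1 mm fully seated and 58.1 mm sitting on the rim.
- **Position:** its cell floors sit within about 1 mm of the stack's earlier measured position in each camera.
- **Disagreement:** the two cameras differ by about 5 mm in absolute y, and the yaw readings differ by about 1°. I relied on the contact height and the same-camera comparison instead.

**Not fully checked:**
- I compared the beaker and flask only by eye. Neither shows any movement, but the flask was out of the last picture and was last seen just before the stacking.
- Pressing too low on the first bulb grip gave about 21 N at the wrist, so I regripped it higher. No reading after a move came near the force limits.
- I viewed 16 pictures, the most allowed, and one was wider than the 800-pixel limit.

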